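Chock the row of pattern rollers on the attic shelf

ROBOT

A 6-joint arm with a two-finger parallel gripper is mounted at the origin on the work surface. World frame = base frame: x ahead of the robot, y to its left, z up, the work surface at z = 0. Lengths are in m, angles in rad, forces in N, time in s.
With the tool pointing down it reaches from about 0.35 to 0.725 m from the base axis. Payload 6 kg.
Tool frame: the origin (TCP) lies between the finger pads; the fingertips stand 25 mm ahead of it and the grasp point (between the pads) lies 6 mm ahead of it; y points along the fingers, z is the direction in which the jaws open and shut, and the axes are right-handed (so a half turn about y gives the same grasp; the last joint's range is limited). The gripper opens to 85 mm and grips with 20 to 120 N. Pads are 22 mm wide; open, the fingers measure 114 mm over their backs; the gripper's body (76 mm by 85 mm) begins 54 mm behind the grasp point. The pads swing forward as they close: fully open they stand 13 mm farther back than shut.
Start: joints at [1.532, 0.04, 0.085, 0, -1.615, -0.334], TCP at [0.219, 0.559, 0.256] pointing down, gripper open.
Joint ranges: [-2.56, 2.56], [-1.29, 2.01], [-1.08, 1.49], [-3.29, 1.98], [-2.81, -0.18], [-2.99, 2.99]. Speed limits (rad/s): [2.57, 2.57, 3.01, 3.14, 3.14, 3.14].

INTERFACE

Orientations are given as [roll, pitch, yaw] about the fixed x, y, z axes, in that order (R = Rz(yaw) Ry(pitch) Rx(roll)).
In Python, from plant import * gives the robot as it stands.
- The arm moves only by the tool jog_arm, never from a script. Its argument "rows" is a list of rows, each a list of 5 numbers: the gripper command: -1 is shut, 1 is fully open, values between are in proportion, then the shift along the tool's x, y, z in cm, then the turn about the tool's y in rad. In form: [[fingers, dx, dy, dz, roll], ...]. A call has 1 to 12 rows; each row shifts and turns the commanded pose from where the row before left it, along the tool's axes as they then stand; what a row does not reach is not made up. A row lasts 1/8 s, in which the tool goes at most 62.5 mm and 10.7 degrees, less where a joint would pass 70% of its speed; a pose out of reach is approached as far as the arm can. A call is refused whole if a number of a shift passes 6.25 or a number of a turn 0.188, either way. A call with a gripper value outside its range is refused whole. The fingers move at their own pace and stop on an object; the grip force is fixed at half the most. Time passes only in rows, so rows that do not move let the fingers close. It gives the time, the measured TCP pose, the force and the opening at its end, in the units of the state.
- get_state(): the state, without advancing time (a new reading comes with each control period).
- read_camera(name): name is "scene" or "top"; returns a dict with "color" (420x560x3 uint8, blue, green, red), "z_map" (420x560 float32, m along the optical axis (not along the pixel's ray), 0 where there is no reading), "K" (3x3 intrinsics, pixels), "k1" (the pictures are not rectified: a ray, as slopes to the right and down, at radius r is drawn at 1 + k1 r^2 times it, then the intrinsics apply), "rvec" (rotation vector, rad) and "tvec" (3), from world to camera coordinates, as OpenCV has them. Camera axes: x right, y down, z forward; pixel columns grow to the right and rows downward; lengths in m; the calibration is good to about 2 mm. A picture is of the moment at which its call begins.
- finish_job(): hands the job in, once; it reports no verdict.
The state is a dict: "t": time; "qpos": joint angles; "joint_vel": joint speeds; "tau": joint torques, N m; "ee_pos": TCP position; "ee_rot": TCP orientation; "wrist_force": force on the tool from outside, world axes, zero at the start; "moment": the same for the moment, N m; "grip_width": finger opening in m.
Only numpy, scipy, OpenCV 4.12 (cv2) and the standard library are available. Lean on these libraries where they do the work, as an engineer would, in place of code of your own. Each camera call takes 0.05 s, during which the arm holds its last target.

TASK

Take the spare pattern roller from its wooden cradle and lay it (do not drop it) on the grey shelf's rubber-lined deck, side by side with the two rollers there (parallel, ends roughly in line) on their open side, and let go. Then stand the yellow chock on the deck, sloping face towards the rollers, and slide it against the spare roller until the whole row is snug between the end stop and the chock, with no roller lifted. Leave the chock there, roughly centred on the rollers and square to them, and disturb nothing else.

Things in the scene. Friction and masses are not known exactly. Their poses are not given: they have to be found in the camera images.
- shelf: Fixed grey metal shelf unit. Origin on the table under the middle of its lower deck; z up, y along the row towards the end stop, x (about world x) along the rollers, away from the robot. Deck: 180 mm in x, 380 mm in y (+-190), flat rubber top 30 mm above the table, no lip at the front or at the open -y end. Uprights 20 mm square at x = +100, y = +-180 mm.
- stop_face (a point): Foot of the end stop's inner face (shelf x = 0, y = +170 mm, z = 30 mm, on the deck). The stop is an upright fixed plate across the +y end of the deck, 55 mm high, 160 mm in x. Axes as the shelf.
- board_edge (a point): Middle of the lower front edge of the fixed upper board (shelf x = -30 mm, z = 240 mm). The board runs from here 85 mm back over the deck and along its whole length, underside 250 mm behind this edge, goods on it to 360 mm height. A tool pointing straight down above the rollers' middle hits it; one leaning back towards the robot by about 30 degrees or more passes. Axes as the shelf.
- roller1_center (a point): Centre of a terracotta pattern roller, a plain cylinder 56 mm in diameter and 140 mm long, about 0.5 kg; its x axis is its own axis. Lies on the deck nearest to the end stop (axis along the shelf's x, a small gap to the stop), free to roll.
- roller2_center (a point): Centre of a second, equal roller, lying on the deck next to roller1 on the open side, a small gap between them, free to roll.
- roller3_center (a point): Centre of the spare roller, equal to the others (56 mm diameter, 140 mm long, about 0.5 kg), lying in the cradle with its axis (x) horizontal, 50 mm above the table. Its middle 80 mm are free at both sides for a grasp across the axis.
- cradle: Fixed wooden V cradle on the table, 130 mm (x, along the roller) by 75 mm, base 8 mm thick, two V supports 16 mm thick centred at x = +-50 mm, 37 mm high. Origin under its centre on the table.
- chock_grip (a point): Centre of the upright grip rib of the loose yellow chock (0.35 kg, standing on the table), 65 mm above its underside. y: the way its toe points; x: along its length; z up. Rib: 18 mm thick in y, 80 mm long in x, from 10 to 95 mm above the underside. Base: 100 mm in x, 10 mm thick, from 17 mm behind (-y) to 55 mm ahead (+y) of the grip point.
- chock_toe (a point): Toe of the chock: where the plane of its sloping face (smooth and slippery, 70 degrees steep, looking to +y, 45 mm high) meets the ground, mid-length; 59 mm in +y of chock_grip and 65 mm below. When the face rests against a roller lying on the same surface, the toe is 20 mm (horizontally) from below the roller's axis.
- knight: Bystander to leave alone: the rosewood knight, chess-knight figure about 54 mm across, 100 mm tall. Origin on its underside.
- hill: Bystander to leave alone: the blue plastic hill, stepped dome 100 mm across, 48 mm high. Origin on its underside.
- paperweight: Bystander to leave alone: the glass paperweight, dome 68 mm across, 48 mm high. Origin on its underside.
- square: Bystander to leave alone: the aluminium square, L-shaped, lying flat: arms 130 mm (y) and 80 mm (x), 8 mm thick at most, origin at the middle of the long arm. Origin on its underside.
- tin: Bystander to leave alone: the tin, 60 mm across, 75 mm tall. Origin on its underside.
- brush: Bystander to leave alone: the brush, flat brush lying on the table, about 200 mm long. Origin on its underside.
Things that resemble listed ones, but are neither listed nor needed, are in the scene too. There is more than one size of the part that bears chock_grip; the job needs the largest. What is shaped like the part that bears roller3_center but green is not meant.

How it is judged:
On the way:
1. the spare roller lies on the deck on the open side of the other two, parallel to them, and is let go (z of roller3_center in the frame of shelf between 0.053 and 0.063 m and x of roller3_center in the frame of shelf between -0.035 and 0.035 m and y of roller3_center in the frame of shelf between -0.165 and 0.045 m and angle between the x axis of roller3_center and the x axis of shelf, either way round below 0.12 rad and contact force between the fingers and roller3 below 0.3 N), for 0.2 s.
At the end, for the whole second after the job is handed in: Rollers lie on the deck (height 5 mm, middle line 35 mm, parallel 7 degrees); the chock stands flat on it, toe to the row, square within 7 degrees, within 40 mm of the middle line, toe within 8 mm of its place (shelf y = +10 mm) in a row without play; all at rest (z of roller1_center in the frame of shelf between 0.053 and 0.063 m and x of roller1_center in the frame of shelf between -0.035 and 0.035 m and y of roller1_center in the frame of shelf between 0.125 and 0.15 m and angle between the x axis of each of roller1_center, roller2_center, roller3_center, chock_toe and the x axis of shelf, either way round below 0.12 rad and z of roller2_center in the frame of shelf between 0.053 and 0.063 m and x of roller2_center in the frame of shelf between -0.035 and 0.035 m and y of roller2_center in the frame of shelf between 0.068 and 0.096 m and z of roller3_center in the frame of shelf between 0.053 and 0.063 m and x of roller3_center in the frame of shelf between -0.035 and 0.035 m and y of roller3_center in the frame of shelf between 0.01 and 0.042 m and y of chock_toe in the frame of shelf between 0.0024 and 0.0184 m and x of chock_toe in the frame of shelf between -0.04 and 0.04 m and z of chock_toe in the frame of shelf between 0.026 and 0.034 m and angle between chock_toe's own z axis and vertical below 0.07 rad and linear speed of each of roller1, roller2, roller3, chock below 0.02 m/s); the robot touches nothing.
It fails at once if a bystander (knight, hill, paperweight, square, tin or brush) is moved more than 25 mm (distance of any of knight, hill, paperweight, square, tin, brush from where it was at the start of the episode above 0.025 m).
It fails at once if the spare roller is dropped or slammed on the shelf (over 110 N) (contact force between roller3 and shelf above 110 N).
It also fails if it takes over 70 s, if anything falls off the work surface, if the arm or the gripper's body presses on something with over 40 N, if the wrist force passes 120 N, or if a joint passes its speed limit or range.

## Working session

There is one attempt and no reset: what is moved stays moved. The work goes in short steps, Python scripts to look and compute and a tool call to move; the robot and the scene stay as the last step left them, time stands still between calls to the robot, and variables do not carry over. Pictures are saved under pics/ and viewed, and the job is handed in when it is done.

Besides the shell and the picture viewer there is one more tool, called after "Request:" as name(argument=value, ...), one argument or row to a line, values as JSON. jog_arm: Moves the arm, as the interface text tells. Its arguments: {"type":"object","properties":{"rows":{"type":"array"}},"required":["rows"]}

```bash
ls; mkdir -p pics
python3 - <<'E'
from plant import *
import cv2
print(get_state())
for n in ("scene","top"):
    c=read_camera(n); cv2.imwrite(f"pics/{n}0.png",c["color"]); print(n,c["K"].tolist(),c["k1"],c["rvec"],c["tvec"])
E
```

```text
pics
{'t': 0.0, 'qpos': array([ 1.53168399e+00,  4.08201324e-02,  8.38603349e-02, -5.01893197e-04,
       -1.61546835e+00, -3.33723244e-01]), 'joint_vel': array([-0.00027738,  0.00031292, -0.00075182,  0.00074061, -0.00083873,
       -0.00087065]), 'tau': array([ 8.08218260e-05, -3.68197703e+01,  3.47414017e+01,  6.93208113e+00,
       -5.35705811e-03,  9.21374891e-06]), 'ee_pos': array([0.2183473 , 0.55857721, 0.25529385]), 'ee_rot': array([-1.56909029e+00,  6.07592312e-05,  2.76877913e+00]), 'wrist_force': array([-0.04485409, -0.39189778, -0.21996455]), 'moment': array([ 0.01293065, -0.03571049, -0.00932473]), 'grip_width': 0.08517195691509341}
scene [[521.9009113209711, 0.0, 276.68774056568566], [0.0, 521.9009113209711, 209.34845315927393], [0.0, 0.0, 1.0]] -0.1219805998203887 [ 0.70856994  2.50320425 -1.22691115] [ 0.41134061 -0.01897124  1.96242056]
top [[469.5246730385745, 0.0, 281.4710066351691], [0.0, 469.5246730385745, 213.51921131494709], [0.0, 0.0, 1.0]] -0.14016476305022427 [ 2.17230858 -2.13935376  0.10054416] [0.00428387 0.48482607 1.46749113]
```

View pics/scene0.png

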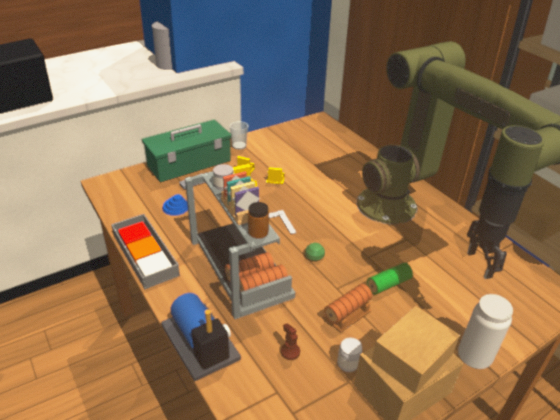

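View pics/top0.png

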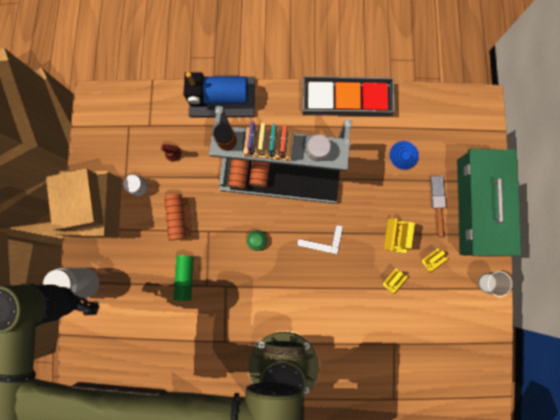

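The top view has the arm at (285,370), image up is +x and left is +y. The shelf is at (280,165) with two rollers at (237–259,174). The terracotta spare is at (175,216) and a green lookalike is at (184,277). Yellow chocks are at (400,235), (434,259) and (396,280), and the one at (400,235) looks largest.

```bash
cat > h.py <<'E'
from plant import *
import numpy as np, cv2
def cam(n):
    c=read_camera(n); c["R"]=cv2.Rodrigues(np.array(c["rvec"],float))[0]; c["t"]=np.array(c["tvec"],float).reshape(3); return c
def slopes(c,uv):
    uv=np.asarray(uv,float).reshape(-1,1,2)
    return cv2.undistortPoints(uv,c["K"],np.array([c["k1"],0,0,0.]),None,None,None).reshape(-1,2) if False else cv2.undistortPointsIter(uv,c["K"],np.array([c["k1"],0,0,0.]),None,None,(3,50,1e-9)).reshape(-1,2)
def world(c,uv):
    uv=np.asarray(uv).reshape(-1,2); s=slopes(c,uv); z=c["z_map"][uv[:,1].astype(int),uv[:,0].astype(int)]
    P=np.c_[s,np.ones(len(s))]*z[:,None]; return (P-c["t"])@c["R"], z
def plane(c,uv,h):
    s=slopes(c,uv); d=np.c_[s,np.ones(len(s))]@c["R"]; o=-c["R"].T@c["t"]
    return o+d*((h-o[2])/d[:,2])[:,None]
def proj(c,X):
    return cv2.projectPoints(np.asarray(X,float).reshape(-1,3),np.array(c["rvec"],float),c["t"],c["K"],np.array([c["k1"],0,0,0.]))[0].reshape(-1,2)
def cloud(c):
    v,u=np.mgrid[0:420,0:560]; W,z=world(c,np.c_[u.ravel(),v.ravel()]); W[z<=0]=np.nan; return W.reshape(420,560,3)
def crop(c,u0,v0,u1,v1,name,w=760):
    im=c["color"][v0:v1,u0:u1]; s=min(w/(u1-u0),590/(v1-v0)); cv2.imwrite("pics/"+name,cv2.resize(im,None,fx=s,fy=s,interpolation=cv2.INTER_CUBIC))
E
python3 - <<'E'
from h import *
c=cam("top"); s=cam("scene")
np.savez("d0.npz",top=cloud(c),scene=cloud(s),tc=c["color"],sc=s["color"])
crop(c,370,200,460,300,"t_chock.png"); crop(c,140,180,220,310,"t_rol.png"); crop(c,200,100,360,210,"t_shelf.png")
crop(s,220,140,300,200,"s_chock.png"); crop(s,180,170,320,320,"s_shelf.png")
W=cloud(c)
for uv in [(175,216),(184,277),(400,235),(434,259),(396,280),(237,174),(259,174),(320,185)]:
    print(uv,W[uv[1],uv[0]].round(4))
ts=cv2.cvtColor(c["color"],cv2.COLOR_BGR2HSV)
def show(name,m):
    n,l,st,ce=cv2.connectedComponentsWithStats(m.astype(np.uint8))
    for i in range(1,n):
        if st[i,4]>60: 
            p=W[l==i]; p=p[~np.isnan(p[:,0])]; r=cv2.minAreaRect((p[:,:2]*1000).astype(np.float32)); print(name,st[i],"zmax",np.percentile(p[:,2],[5,50,98]).round(3),r)
show("yellow",(ts[...,0]>20)&(ts[...,0]<34)&(ts[...,1]>190)&(ts[...,2]>90))
show("terra",((ts[...,0]<12))&(ts[...,1]>150)&(ts[...,2]>60))
E
```

```text
(175, 216) [0.4664 0.341  0.0795]
(184, 277) [0.2784 0.3107 0.0588]
(400, 235) [ 0.4225 -0.3709  0.0093]
(434, 259) [ 0.3452 -0.4637  0.0678]
(396, 280) [ 0.2798 -0.3446  0.065 ]
(237, 174) [0.5993 0.1504 0.0859]
(259, 174) [0.5995 0.0819 0.089 ]
(320, 185) [ 0.5786 -0.1104  0.0261]
yellow [384 219  31  34 823] zmax [0.005 0.032 0.098] ((420.88299560546875, -369.86285400390625), (93.00257873535156, 101.6949234008789), 81.4896011352539)
yellow [422 249  25  23 333] zmax [0.002 0.021 0.069] ((345.27764892578125, -482.33740234375), (47.93273162841797, 75.90579223632812), 36.799461364746094)
yellow [383 269  25  24 331] zmax [0.002 0.022 0.069] ((276.89483642578125, -354.82220458984375), (52.91550827026367, 72.74104309082031), 52.75139236450195)
terra [335  81  54  29 866] zmax [0.006 0.033 0.041] ((886.0507202148438, -249.98089599609375), (182.11024475097656, 105.52108764648438), 89.75045776367188)
terra [279 125   9  33 161] zmax [0.259 0.353 0.359] ((694.97509765625, 6.5598464012146), (18.42868423461914, 177.267822265625), 89.64244842529297)
terra [161 144  20  18 177] zmax [0.007 0.08  0.104] ((689.9684448242188, 383.0101013183594), (77.13710021972656, 53.405784606933594), 44.55354309082031)
terra [228 159  20  29 464] zmax [0.067 0.081 0.09 ] ((605.6544189453125, 149.87933349609375), (55.212440490722656, 84.76850128173828), 83.43270111083984)
terra [249 162  20  25 411] zmax [0.065 0.081 0.09 ] ((607.3121948242188, 86.73736572265625), (61.15504837036133, 75.05736541748047), 83.93577575683594)
terra [164 193  27  47 965] zmax [0.007 0.071 0.081] ((473.6123046875, 352.9089660644531), (156.23219299316406, 80.12210845947266), 6.652443885803223)
```

View pics/t_chock.png

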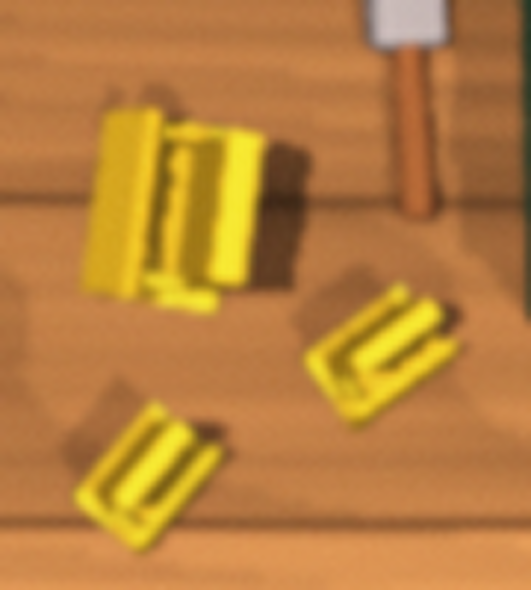

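View pics/s_chock.png

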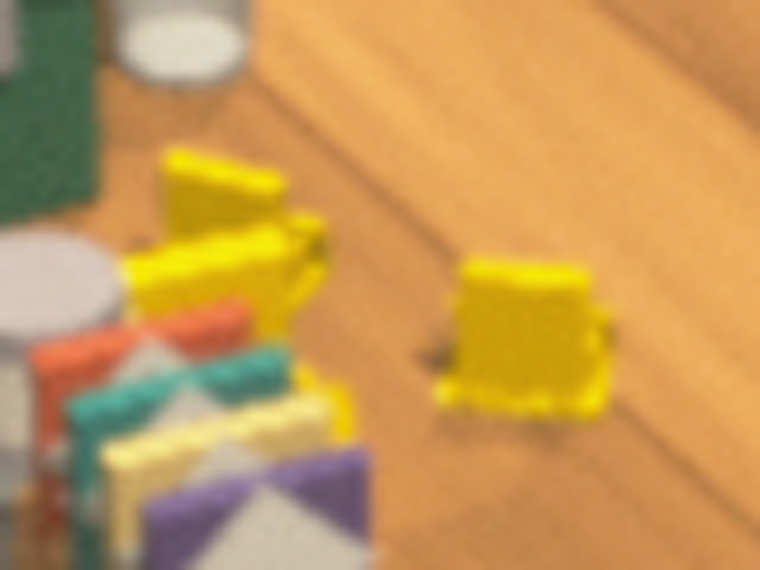

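View pics/t_rol.png

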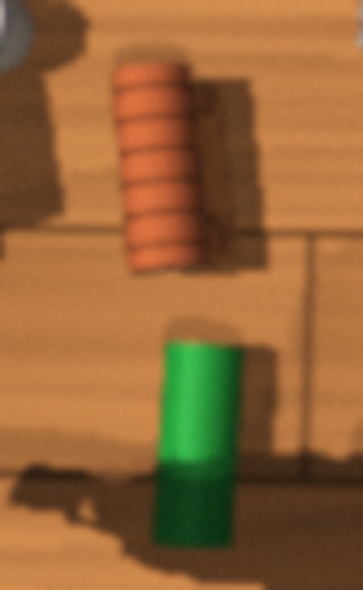

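View pics/t_shelf.png

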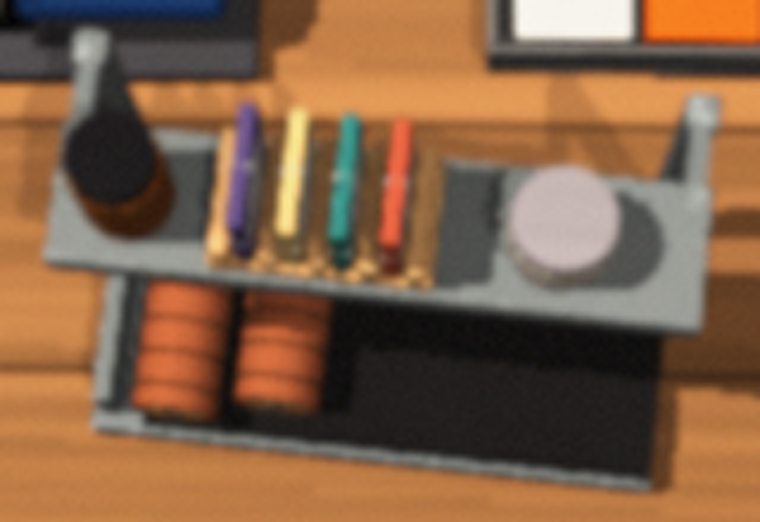

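View pics/s_shelf.png

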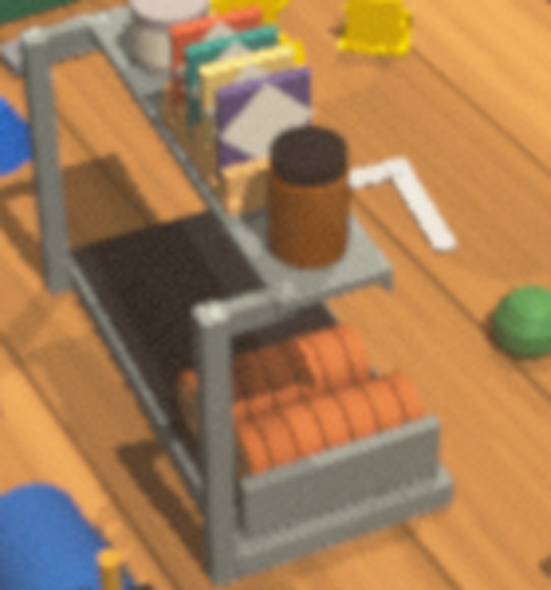

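The largest chock is confirmed at (400,235). It is 95 mm tall with a base of about 100 mm, against 68 mm for the two small ones at (434,259) and (396,280). Its sloping face is on the left in the top view, so the toe points to about world +y. The spare is the terracotta roller at (175,216), and the green one is not meant. The jog axes keep the tool vertical, so I'll set things down near the deck front, clear of the board, and push them in along x. Next I'll measure the poses.

Run:
```python
from h import *
c=cam("top"); s=cam("scene"); W=cloud(c); S=cloud(s)
# shelf: front edge
a=plane(c,[(219.5,190),(338,202.5)],0.03); print("front corners",a.round(4), np.degrees(np.arctan2(*(a[0]-a[1])[[0,1]])), np.linalg.norm(a[0]-a[1]))
# deck/top board from depth: deck points
def rect(m,W):
    p=W[m]; return cv2.minAreaRect((p[:,:2]*1000).astype(np.float32)),len(p)
hs=cv2.cvtColor(c["color"],cv2.COLOR_BGR2HSV); ss=cv2.cvtColor(s["color"],cv2.COLOR_BGR2HSV)
X,Y,Z=W[...,0],W[...,1],W[...,2]
m=(X>.45)&(X<.8)&(abs(Y)<.3)
print("board top", rect(m&(Z>.24)&(Z<.27)&(hs[...,1]<70),W))
fb=m&(Z>.235)&(Z<.27)
# front edge of board: min X per Y bin
for W_,n in((W,"top"),(S,"scene")):
    x,y,z=W_[...,0],W_[...,1],W_[...,2]
    mm=(z>.24)&(z<.262)&(x>.5)&(x<.75)
    e=[(yb,np.percentile(x[mm&(abs(y-yb)<.01)],3)) for yb in np.arange(-.16,.2,.04) if (mm&(abs(y-yb)<.01)).sum()>8]
    print(n,"boardfront",np.round(e,3).tolist())
# deck front edge by depth top
mm=(Z>.022)&(Z<.04)
e=[(yb,np.percentile(X[mm&(abs(Y-yb)<.01)&(X>.45)&(X<.7)],3)) for yb in np.arange(-.16,.2,.04)]
print("deckfront",np.round(e,3).tolist())
# rollers via terracotta, cylinder centre line: ridge
def roller(W,hs,x0,x1,y0,y1,zmin,rad=.028,nm=""):
    x,y,z=W[...,0],W[...,1],W[...,2]
    k=(x>x0)&(x<x1)&(y>y0)&(y<y1)&(z>zmin)&(hs[...,0]<13)&(hs[...,1]>110)
    p=W[k]
    from scipy.optimize import least_squares
    f=lambda q: np.hypot((p[:,1]-q[0]-q[1]*(p[:,0]-p[:,0].mean()))/np.sqrt(1+q[1]**2),p[:,2]-q[2])-rad
    r=least_squares(f,[p[:,1].mean(),0,zmin],loss="soft_l1",f_scale=.002)
    print(nm,len(p),"y",r.x[0].round(4),"slope",r.x[1].round(3),"z",r.x[2].round(4),"at x",p[:,0].mean().round(4),"xr",np.percentile(p[:,0],[1,99]).round(4))
for W_,h_,n in((W,hs,"top"),(S,ss,"scene")):
    roller(W_,h_,.36,.58,.28,.42,.045,nm=n+" r3")
    roller(W_,h_,.5,.75,.11,.2,.055,nm=n+" r1"); roller(W_,h_,.5,.75,.03,.115,.055,nm=n+" r2")
# chock rib top
for W_,h_,n in((W,hs,"top"),(S,ss,"scene")):
    x,y,z=W_[...,0],W_[...,1],W_[...,2]
    k=(x>.33)&(x<.5)&(y>-.44)&(y<-.3)&(z>.088)&(z<.105)&(h_[...,0]>18)&(h_[...,0]<36)
    print(n,"rib",k.sum(),rect(k,W_) if k.sum()>5 else "", "px",np.argwhere(k).mean(0))
```

```text
front corners [[ 0.5575  0.2119  0.03  ]
 [ 0.5223 -0.1678  0.03  ]] 5.300395706556851 0.38132960215875283
board top (((669.95068359375, 13.7752685546875), (380.7716064453125, 140.7887420654297), 84.29196166992188), 2205)
top boardfront [[-0.16, 0.584], [-0.12, 0.588], [-0.08, 0.591], [-0.04, 0.595], [0.0, 0.598], [0.04, 0.602], [0.08, 0.606], [0.12, 0.61], [0.16, 0.614]]
scene boardfront [[-0.16, 0.641], [-0.12, 0.65], [-0.08, 0.656], [-0.04, 0.665], [0.0, 0.678], [0.04, 0.681], [0.08, 0.686], [0.12, 0.665], [0.16, 0.612]]
deckfront [[-0.16, 0.528], [-0.12, 0.53], [-0.08, 0.536], [-0.04, 0.538], [0.0, 0.542], [0.04, 0.547], [0.08, 0.547], [0.12, 0.553], [0.16, 0.555]]
top r3 822 y 0.3485 slope 0.13 z 0.0494 at x 0.4661 xr [0.3962 0.5362]
top r1 658 y 0.1507 slope -0.111 z 0.0602 at x 0.612 xr [0.5635 0.6567]
top r2 431 y 0.0842 slope -0.104 z 0.0572 at x 0.6051 xr [0.5695 0.6436]
scene r3 782 y 0.3517 slope 0.14 z 0.0501 at x 0.4689 xr [0.3971 0.5355]
scene r1 735 y 0.1458 slope -0.067 z 0.0589 at x 0.6344 xr [0.5669 0.7033]
scene r2 533 y 0.0833 slope -0.099 z 0.0569 at x 0.6291 xr [0.5726 0.708 ]
top rib 135 (((417.5928955078125, -379.8120422363281), (15.769693374633789, 79.70751190185547), 80.68762969970703), 135) px [235.04444444 409.35555556]
scene rib 62 (((413.6746520996094, -375.34246826171875), (70.5444107055664, 26.484912872314453), 0.44532814621925354), 62) px [166.9516129  240.46774194]
```

```bash
cat >> h.py <<'E'
from scipy.spatial.transform import Rotation as Ro
def go(x,y,z,yaw):
    s=get_state(); p=s["ee_pos"]; y0=s["ee_rot"][2]
    turn=-((yaw-y0+np.pi)%(2*np.pi)-np.pi)
    R=Ro.from_euler("xyz",[-np.pi/2,0,yaw]).as_matrix()
    print("turn",round(turn,3),"then cm",((np.array([x,y,z])-p)@R*100).round(2),"q",s["qpos"].round(2),"t",s["t"])
TH=-0.093; SO=np.array([.6295,.0137])
def shelf(x,y): return SO+x*np.array([np.cos(TH),np.sin(TH)])+y*np.array([-np.sin(TH),np.cos(TH)])
def toshelf(p): d=np.asarray(p)[...,:2]-SO; return np.stack([d@[np.cos(TH),np.sin(TH)],d@[-np.sin(TH),np.cos(TH)]],-1)
E
python3 - <<'E'
from h import *
c=cam("top"); hs=cv2.cvtColor(c["color"],cv2.COLOR_BGR2HSV)
m=((hs[...,0]>20)&(hs[...,0]<34)&(hs[...,1]>190)&(hs[...,2]>90)).astype(np.uint8); 
Wc=cloud(c)
# rib right edge rows 224..246
L=[];
for v in range(225,246):
    r=np.where(Wc[v,395:420,2]>.085)[0]+395
    if len(r): L.append((r.min(),r.max(),v))
L=np.array(L,float)
for k,h in((1,.095),):
    P=plane(c,np.c_[L[:,k]+.5,L[:,2]],h); print("edge yaw",np.arctan(np.polyfit(P[:,0],P[:,1],1)[0]))
    P2=plane(c,np.c_[L[:,0]-.5,L[:,2]],h); print("left yaw",np.arctan(np.polyfit(P2[:,0],P2[:,1],1)[0]), "mid",((P+P2)/2).mean(0))
# left edge of base
ls=[]
for v in range(224,246):
    r=np.where(m[v,380:420])[0]+380
    ls.append((r.min()-.5,v))
P=plane(c,ls,.01); print("toe edge yaw",np.arctan(np.polyfit(P[:,0],P[:,1],1)[0]),P.mean(0))
go(.446,.347,.25,.133-np.pi); go(.446,.347,.054,.133+np.pi)
E
```

```text
edge yaw -0.15344685425665153
left yaw -0.14690468342227636 mid [ 0.41701335 -0.37904806  0.095     ]
toe edge yaw -0.13109920800553215 [ 0.42356772 -0.32382493  0.01      ]
turn -0.506 then cm [-19.75   0.6   24.01] q [ 1.53  0.04  0.08 -0.   -1.62 -0.33] t 0.35
turn -0.506 then cm [-19.75  20.2   24.01] q [ 1.53  0.04  0.08 -0.   -1.62 -0.33] t 0.35
```

Request:
jog_arm(
  rows=[
    [1,0,0,0,-0.1],
    [1,0,0,0,-0.1],
  ],
)

```text
t: 0.6
ee_pos: [0.2185, 0.5587, 0.2562]
ee_rot: [-1.571, -0.0, 2.972]
wrist_force: [-0.3, 0.6, -0.2]
grip_width: 0.0854
```

Run:
```python
from h import *
go(.446,.347,.15,.133-np.pi)
```

```text
turn -0.303 then cm [-19.74  10.62  24.  ] q [ 1.53  0.04  0.08 -0.   -1.62 -0.13] t 0.6
```

Request:
jog_arm(
  rows=[
    [1,0,0,0,-0.15],
    [1,0,0,0,-0.15],
    [1,-2.5,0,3,0],
    [1,-2.5,0,3,0],
    [1,-2.5,0,3,0],
    [1,-2.5,1.5,3,0],
    [1,-2.5,1.5,3,0],
    [1,-2.5,2,3,0],
    [1,-2.5,2,3,0],
    [1,-2.2,3,3,0],
    [1,0,0,0,0],
  ],
)

```text
t: 1.98
ee_pos: [0.4447, 0.3431, 0.1533]
ee_rot: [-1.567, -0.004, -3.018]
wrist_force: [-0.3, -0.2, 0.5]
grip_width: 0.0855
```

Run:
```python
from h import *
go(.446,.347,.054,.133-np.pi)
c=cam("scene"); crop(c,290,220,450,340,"s1.png")
```

```text
turn -0.009 then cm [-0.18  9.93 -0.37] q [ 1.01 -0.04 -0.19 -0.   -1.43  0.68] t 1.975
```

View pics/s1.png

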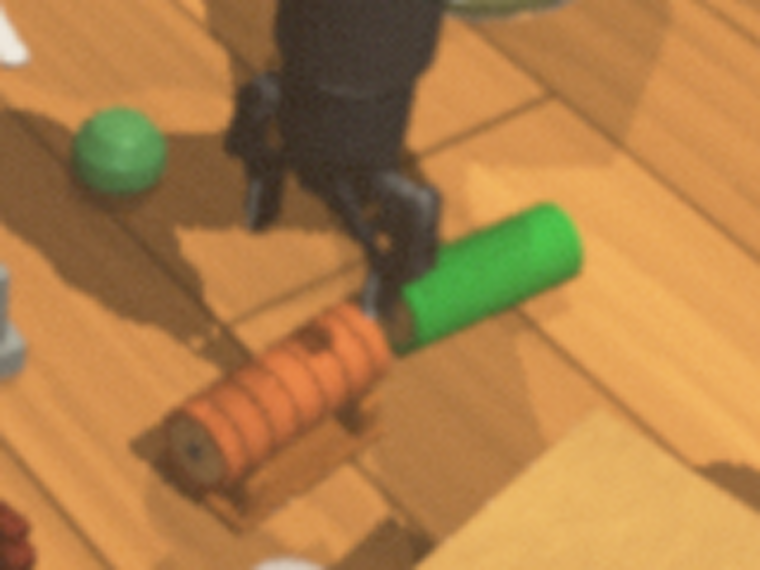

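Request:
jog_arm(
  rows=[
    [1,-0.2,0,-0.4,0],
    [1,0,2.5,0,0],
    [1,0,2.5,0,0],
    [1,0,1,0,0],
    [1,0,0,0,0],
  ],
)

```text
t: 2.65
ee_pos: [0.4456, 0.3505, 0.0966]
ee_rot: [-1.57, 0.0, -3.013]
wrist_force: [-0.2, -0.7, 0.2]
grip_width: 0.0854
```

Run:
```python
from h import *
go(.446,.347,.054,.133-np.pi)
c=cam("scene"); crop(c,290,220,450,340,"s2.png")
c=cam("top"); crop(c,120,170,240,290,"t2.png")
```

```text
turn -0.005 then cm [0.01 4.26 0.35] q [ 1.02 -0.01 -0.25  0.   -1.32  0.68] t 2.65
```

View pics/s2.png

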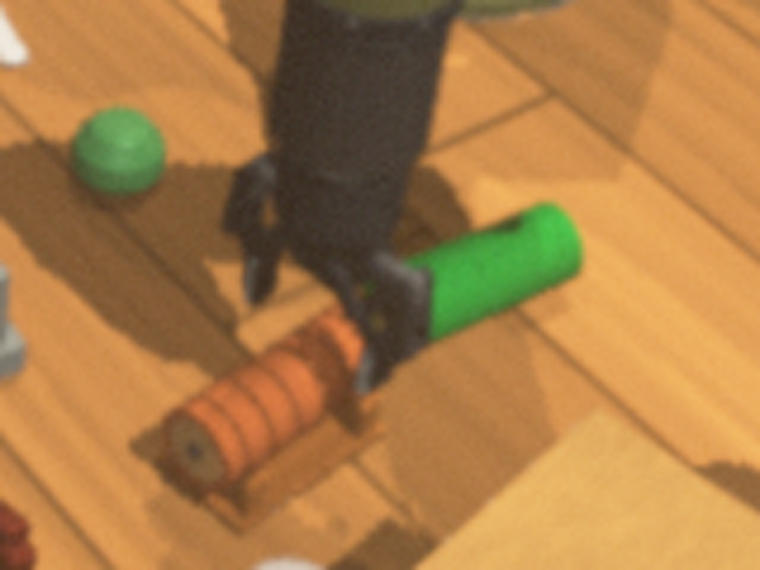

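View pics/t2.png

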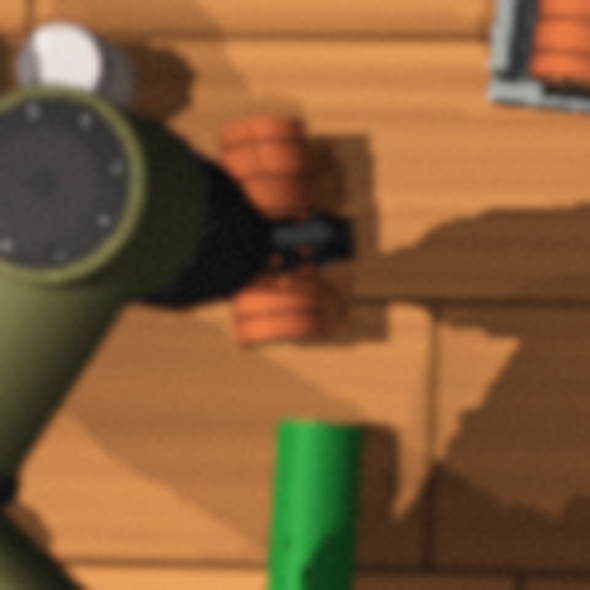

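Request:
jog_arm(
  rows=[
    [1,0,1.5,0.3,0],
    [1,0,1.5,0,0],
    [1,0,1.3,0,0],
    [1,0,0,0,0],
    [-1,0,0,0,0],
    [-1,0,0,0,0],
    [-1,0,0,0,0],
    [-1,0,0,0,0],
    [-1,0,0,0,0],
    [-1,0,0,0,0],
  ],
)

```text
t: 4.0
ee_pos: [0.4466, 0.3474, 0.0544]
ee_rot: [-1.572, 0.001, -3.014]
wrist_force: [-2.0, -0.3, 6.1]
grip_width: 0.0542
```

Run:
```python
from h import *
go(.446,.347,.154,.133-np.pi)
c=cam("scene"); crop(c,290,220,450,340,"s3.png")
c=cam("top"); W=cloud(c); k=(W[...,2]>.3)&(W[...,0]>.3)&(W[...,0]<.6)&(W[...,1]>.2)
p=W[k]; 
for a,b in((.08,.2),(.2,.25),(.25,.3),(.3,.35),(.35,.4),(.4,.5)):
    q=W[(W[...,2]>a)&(W[...,2]<b)&(abs(W[...,0]-.45)<.15)&(abs(W[...,1]-.347)<.15)]
    if len(q): print(a,b,len(q),"maxX-tcp",(np.percentile(q[:,0],98)-.446).round(3))
```

```text
turn -0.006 then cm [ 0.06 -9.96  0.03] q [ 1.02  0.02 -0.31  0.   -1.24  0.68] t 4.0
0.08 0.2 216 maxX-tcp 0.146
0.2 0.25 93 maxX-tcp 0.035
0.25 0.3 146 maxX-tcp 0.03
0.3 0.35 172 maxX-tcp 0.043
0.35 0.4 542 maxX-tcp 0.03
0.4 0.5 2902 maxX-tcp 0.039
```

View pics/s3.png

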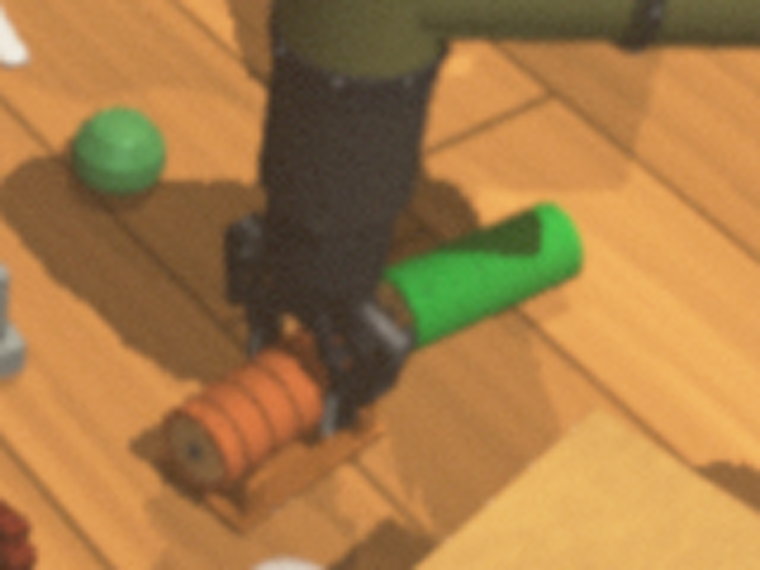

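Request:
jog_arm(
  rows=[
    [-1,0,-0.5,0,0],
    [-1,0,-1,0,0],
    [-1,0,-1.5,0,0],
    [-1,0,-2,0,0],
    [-1,0,-2,0,0],
    [-1,0,-2,0,0],
    [-1,0,0,0,0],
    [-1,0,0,0,0],
  ],
)

```text
t: 5.1
ee_pos: [0.4458, 0.3468, 0.1425]
ee_rot: [-1.57, -0.001, -3.014]
wrist_force: [-0.1, -0.1, -4.4]
grip_width: 0.0545
```

Run:
```python
from h import *
x,y=shelf(-.085,-.02); print(x,y)
go(x,y,.15,TH-np.pi)
c=cam("scene"); crop(c,250,180,450,340,"s4.png"); c=cam("top"); crop(c,120,120,280,290,"t4.png")
```

```text
0.5430099976720402 0.001680037549579641
turn 0.22 then cm [-12.88  -0.75  33.46] q [ 1.02 -0.04 -0.2  -0.   -1.41  0.68] t 5.1
```

View pics/s4.png

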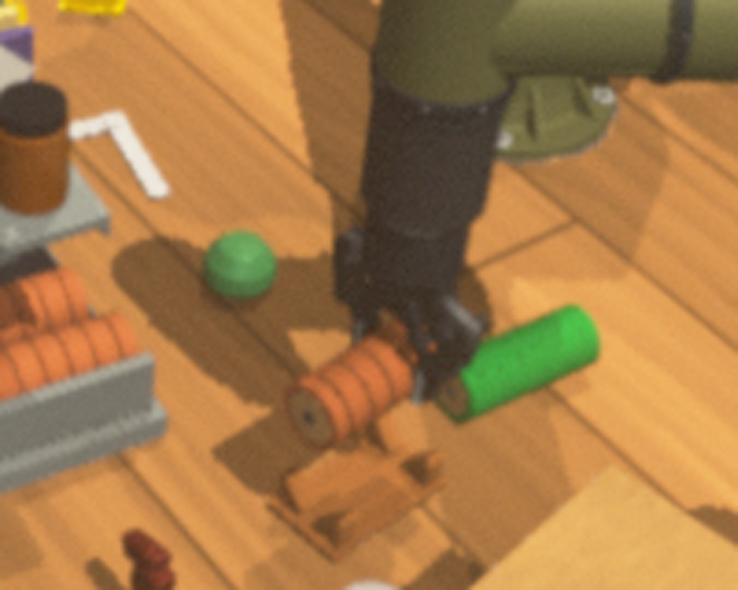

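View pics/t4.png

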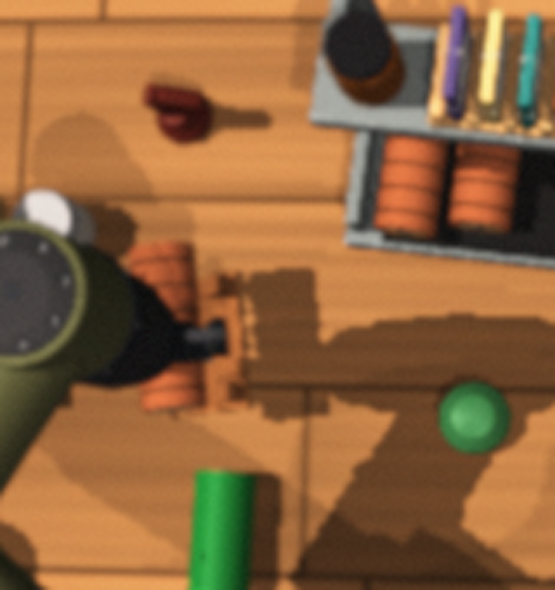

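Request:
jog_arm(
  rows=[
    [-1,0,-0.3,0,0.11],
    [-1,0,-0.4,0,0.11],
    [-1,0,0,2,0],
    [-1,-1,0,4,0],
    [-1,-1.5,0,4,0],
    [-1,-1.5,0,4,0],
    [-1,-1.5,0,4,0],
    [-1,-1.5,0,4,0],
    [-1,-1.5,0,4,0],
    [-1,-1.5,0,3.5,0],
    [-1,-1,0,2,0],
    [-1,0,0,0,0],
  ],
)

```text
t: 6.7
ee_pos: [0.526, 0.0211, 0.1495]
ee_rot: [-1.57, -0.001, 3.047]
wrist_force: [0.2, 1.1, -3.8]
grip_width: 0.0546
```

Run:
```python
from h import *
x,y=shelf(-.085,-.02)
go(x,y,.062,TH-np.pi)
c=cam("scene"); crop(c,180,160,360,320,"s5.png"); c=cam("top"); crop(c,180,100,360,250,"t5.png")
```

```text
turn -0.001 then cm [-1.87  8.75  1.78] q [ 0.42 -0.14 -0.29  0.   -1.43  1.05] t 6.7
```

View pics/s5.png

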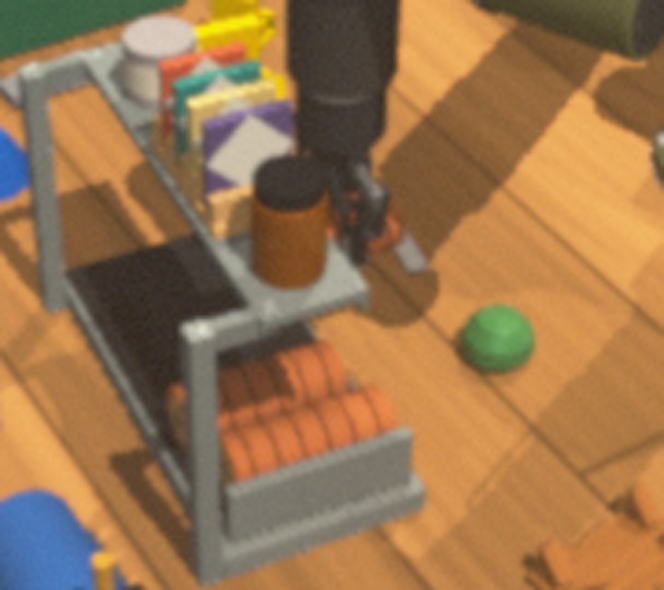

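View pics/t5.png

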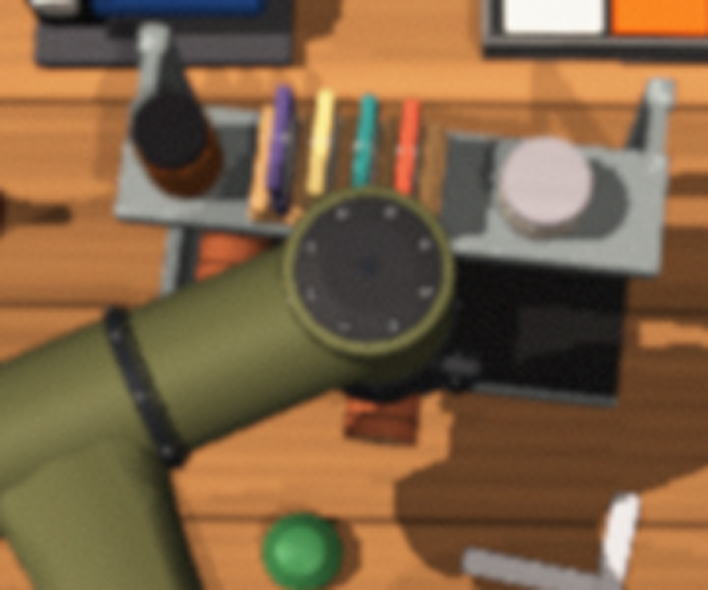

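Request:
jog_arm(
  rows=[
    [-1,-0.9,0,0.9,0],
    [-1,-0.9,0,0.9,0],
    [-1,0,2,0,0],
    [-1,0,2,0,0],
    [-1,0,2,0,0],
    [-1,0,1.2,0,0],
    [-1,0,0.6,0,0],
    [-1,0,0.3,0,0],
    [-1,0,0,0,0],
  ],
)

```text
t: 7.92
ee_pos: [0.543, 0.0036, 0.0697]
ee_rot: [-1.571, 0.001, 3.049]
wrist_force: [-0.6, -0.0, -4.4]
grip_width: 0.0543
```

Run:
```python
from h import *
x,y=shelf(-.085,-.02)
go(x,y,.062,TH-np.pi)
c=cam("scene"); crop(c,180,160,360,320,"s6.png")
W=cloud(c);
```

```text
turn 0.0 then cm [-0.02  0.77  0.19] q [ 0.38 -0.05 -0.35  0.   -1.27  1.1 ] t 7.925
```

View pics/s6.png

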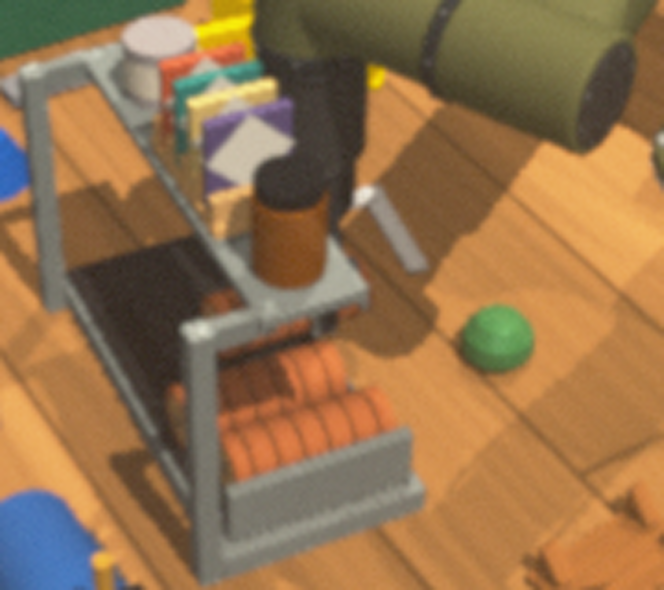

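Request:
jog_arm(
  rows=[
    [-1,0,0.2,0,0],
    [-1,0,0.2,0,0],
    [-1,0,0.1,0,0],
    [-1,0,0.1,0,0],
    [-1,0,0,0,0],
  ],
)

```text
t: 8.6
ee_pos: [0.5428, 0.0035, 0.0632]
ee_rot: [-1.571, -0.0, 3.049]
wrist_force: [0.9, 0.1, -4.4]
grip_width: 0.0541
```

Request:
jog_arm(
  rows=[
    [-1,0,0.1,0,0],
    [-1,0,0.1,0,0],
    [-1,0,0,0,0],
  ],
)

```text
t: 8.98
ee_pos: [0.5429, 0.0035, 0.0625]
ee_rot: [-1.571, 0.001, 3.049]
wrist_force: [-5.3, 0.1, 2.9]
grip_width: 0.0545
```

Request:
jog_arm(
  rows=[
    [-1,0,0.1,0,0],
    [-1,0,0,0,0],
    [0.5,0,0,0,0],
    [0.5,0,0,0,0],
    [0.6,0,0,0,0],
    [0.7,0,0,0,0],
    [0.8,0,0,0,0],
  ],
)

```text
t: 9.85
ee_pos: [0.5428, 0.0035, 0.0603]
ee_rot: [-1.571, 0.0, 3.049]
wrist_force: [-0.5, -0.6, -0.6]
grip_width: 0.0763
```

Run:
```python
from h import *
c=cam("scene"); crop(c,180,160,360,320,"s7.png"); c=cam("top"); crop(c,180,100,360,250,"t7.png")
```

```text
(no output)
```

View pics/s7.png

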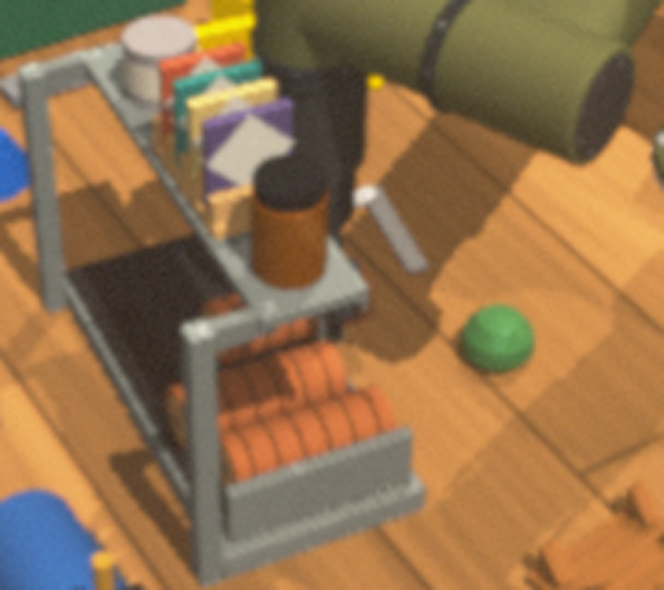

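Request:
jog_arm(
  rows=[
    [0.8,0,-2,0,0],
    [0.8,0,-2.5,0,0],
    [0.8,0,-2.5,0,0],
    [0,3,-1,0,0],
    [-0.5,5,0,0,0],
    [-0.5,5,0,0,0],
    [-0.5,5,0,0,0],
    [-0.5,0,0,0,0],
    [-0.5,0,0,0,0],
  ],
)

```text
t: 11.08
ee_pos: [0.3639, 0.0204, 0.1408]
ee_rot: [-1.572, 0.001, 3.049]
wrist_force: [0.9, -0.2, -0.4]
grip_width: 0.0213
```

Run:
```python
from h import *
s=get_state(); print(toshelf(s["ee_pos"]))
c=cam("scene"); crop(c,180,160,360,320,"s8.png"); k=cam("top"); crop(k,180,100,360,250,"t8.png")
from scipy.optimize import least_squares
for n,q in(("top",k),("scene",c)):
    W=cloud(q); hs=cv2.cvtColor(q["color"],cv2.COLOR_BGR2HSV); sh=toshelf(W)
    m=(sh[...,1]>-.07)&(sh[...,1]<.035)&(sh[...,0]>-.16)&(sh[...,0]<.1)&(W[...,2]>.05)&(W[...,2]<.1)&(hs[...,0]<13)&(hs[...,1]>110)
    p=np.c_[sh[m],W[m][:,2]]
    r=least_squares(lambda a:np.hypot(p[:,1]-a[0]-a[1]*p[:,0],p[:,2]-.058)-.028,[-.02,0],loss="soft_l1",f_scale=.002)
    print(n,len(p),r.x.round(4),np.percentile(p[:,0],[1,99]).round(4),"z98",np.percentile(p[:,2],98))
```

```text
[-0.26508057 -0.01795621]
top 815 [-0.0181  0.0126] [-0.1348  0.004 ] z98 0.09004797482928681
scene 186 [-0.0166  0.0128] [-0.1353  0.0053] z98 0.08498016902362664
```

View pics/s8.png

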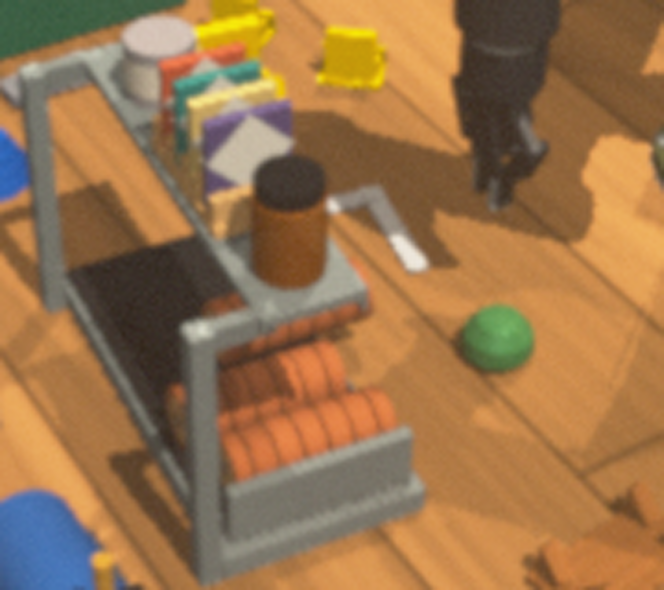

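View pics/t8.png

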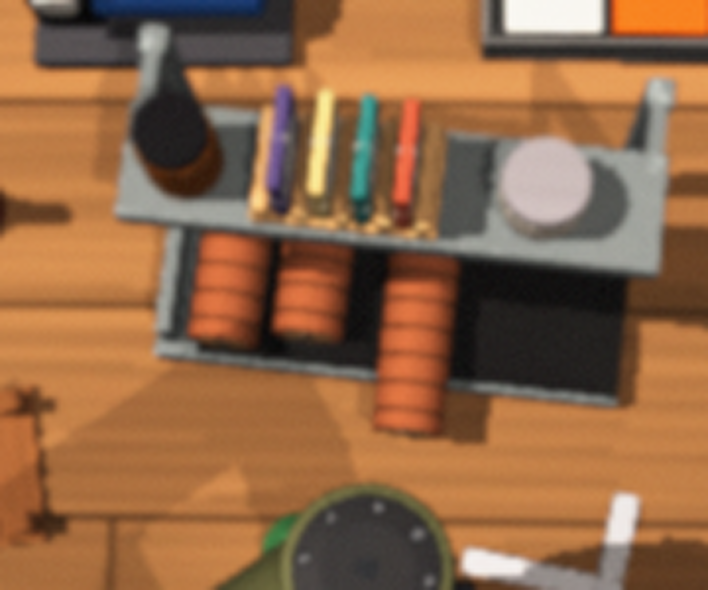

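Request:
jog_arm(
  rows=[
    [-0.5,-3,0,0.1,0],
    [-0.5,-3,0,0,0],
    [-0.5,-2.5,2,0,0],
    [-0.5,0,2,0,0],
    [-0.5,0,2,0,0],
    [-0.5,0,1.2,0,0],
    [-0.5,0,0,0,0],
    [-0.5,0,0,0,0],
  ],
)

```text
t: 12.18
ee_pos: [0.4487, 0.0113, 0.069]
ee_rot: [-1.571, 0.001, 3.049]
wrist_force: [-0.4, -0.4, 0.0]
grip_width: 0.0212
```

Run:
```python
from h import *
s=get_state(); print(toshelf(s["ee_pos"]),s["ee_pos"][2])
k=cam("top"); crop(k,180,100,360,250,"t9.png")
```

```text
[-0.17982898 -0.01917366] 0.06898754016521289
```

Request:
jog_arm(
  rows=[
    [-0.5,-2,0,0,0],
    [-0.5,-1,0,0,0],
    [-0.5,-0.4,0,0,0],
    [-0.5,-0.4,0,0,0],
    [-0.5,-0.4,0,0,0],
    [-0.5,-0.4,0,0,0],
    [-0.5,-0.4,0,0,0],
    [-0.5,-0.4,0,0,0],
  ],
)

```text
t: 13.22
ee_pos: [0.5012, 0.0062, 0.0685]
ee_rot: [-1.57, -0.002, 3.049]
wrist_force: [-4.7, 0.2, 2.5]
grip_width: 0.0211
```

Run:
```python
from h import *
s=get_state(); print(toshelf(s["ee_pos"]),s["ee_pos"][2])
k=cam("top"); crop(k,180,100,360,250,"t10.png")
```

```text
[-0.12708302 -0.01939358] 0.06845622811859765
```

View pics/t10.png

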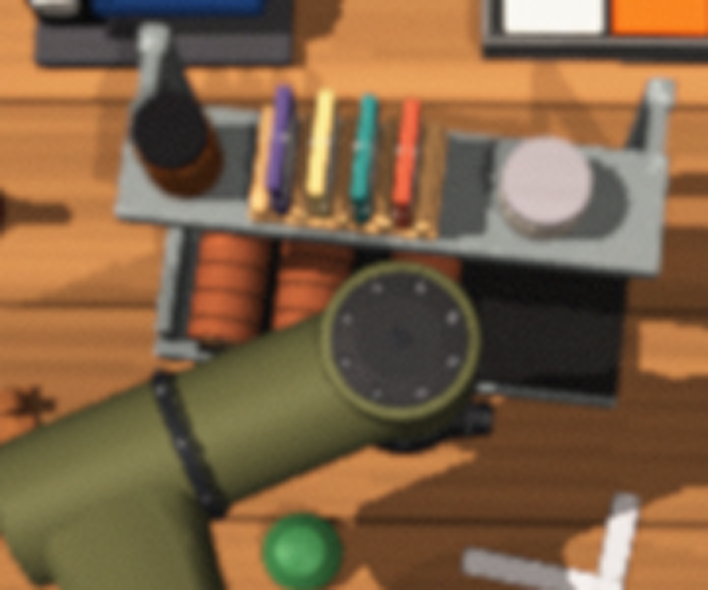

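Request:
jog_arm(
  rows=[
    [-0.5,-0.4,0,0,0],
    [-0.5,-0.4,0,0,0],
    [-0.5,-0.4,0,0,0],
    [-0.5,-0.4,0,0,0],
    [-0.5,-0.4,0,0,0],
    [-0.5,-0.4,0,0,0],
    [-0.5,-0.4,0,0,0],
    [-0.5,-0.4,0,0,0],
    [-0.5,-0.4,0,0,0],
    [-0.5,0,0,0,0],
  ],
)

```text
t: 14.52
ee_pos: [0.5375, 0.0029, 0.0684]
ee_rot: [-1.57, -0.0, 3.049]
wrist_force: [-2.9, 0.7, 2.6]
grip_width: 0.0213
```

Request:
jog_arm(
  rows=[
    [-0.5,1,0,0,0],
    [-0.5,3,0,0,0],
    [-0.5,4,0,0,0],
    [-0.5,4,-2,0,0],
    [-0.5,4,-4,0,0],
    [0.5,2,-4,0,0],
    [0.5,0,-2,0,0],
  ],
)

```text
t: 15.4
ee_pos: [0.3581, 0.0201, 0.1911]
ee_rot: [-1.575, 0.006, 3.05]
wrist_force: [1.0, -0.7, -0.9]
grip_width: 0.0566
```

```bash
cat >> h.py <<'E'
from scipy.optimize import least_squares
def rollers(rng):
    c=cam("scene"); k=cam("top")
    for n,q in(("top",k),("scene",c)):
      W=cloud(q); hs=cv2.cvtColor(q["color"],cv2.COLOR_BGR2HSV); sh=toshelf(W)
      for lo,hi in rng:
        m=(sh[...,1]>lo)&(sh[...,1]<hi)&(sh[...,0]>-.16)&(sh[...,0]<.1)&(W[...,2]>.055)&(W[...,2]<.1)&(hs[...,0]<13)&(hs[...,1]>110)
        p=np.c_[sh[m],W[m][:,2]]
        if len(p)<20: print(n,lo,hi,len(p)); continue
        r=least_squares(lambda a:np.hypot(p[:,1]-a[0]-a[1]*p[:,0],p[:,2]-.058)-.028,[p[:,1].mean(),0],loss="soft_l1",f_scale=.002)
        print(n,len(p),"y,slope",r.x.round(4),"x",np.percentile(p[:,0],[1,99]).round(4),"z98",np.percentile(p[:,2],98).round(4))
    return c,k
E
python3 - <<'E'
from h import *
s=get_state(); print(toshelf(s["ee_pos"]),s["ee_pos"][2])
c,k=rollers([(-.07,.03),(.035,.1),(.105,.165)])
crop(k,180,100,360,250,"t11.png"); crop(c,180,160,360,320,"s11.png")
go(.417,-.378,.2,-.145-np.pi)
E
```

```text
[-0.27081303 -0.01885212] 0.19107098982645193
top 502 y,slope [-0.0199 -0.0073] x [-0.0808  0.0044] z98 0.0901
top 423 y,slope [ 0.0675 -0.0107] x [-0.0657  0.0057] z98 0.0899
top 491 y,slope [ 0.1342 -0.0102] x [-0.0782  0.0054] z98 0.089
scene 206 y,slope [-0.0166  0.0067] x [-0.0773  0.0601] z98 0.0893
scene 542 y,slope [0.0689 0.0005] x [-0.0653  0.0736] z98 0.0877
scene 602 y,slope [ 0.1347 -0.0061] x [-0.0767  0.0613] z98 0.0876
turn 0.053 then cm [-11.49  -0.92  38.56] q [ 0.64 -0.68 -0.59  0.   -1.65  0.84] t 15.5
```

View pics/t11.png

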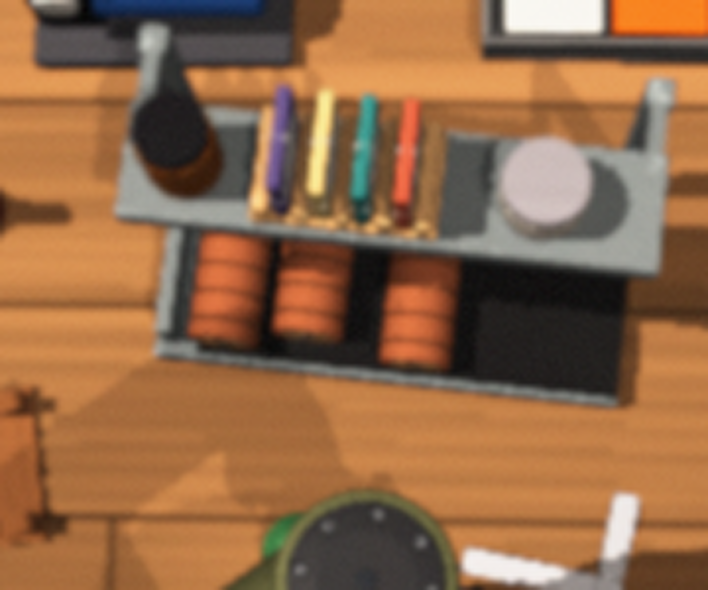

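View pics/s11.png

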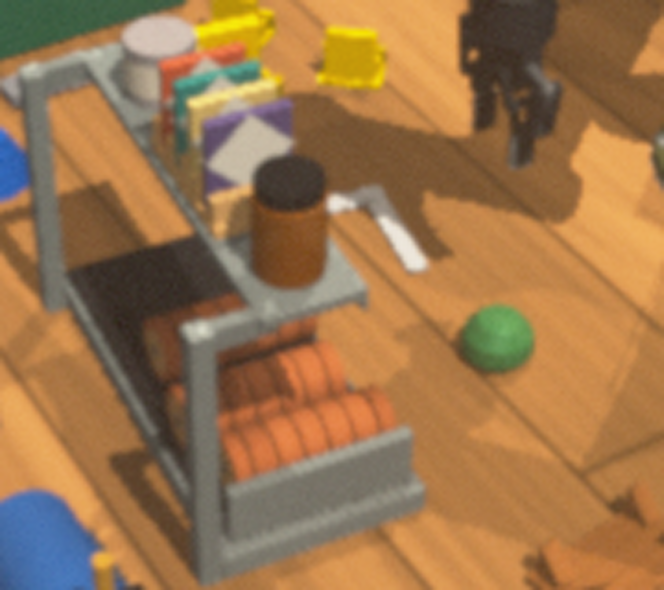

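Run:
```python
from h import *
go(.3873,-.3747,.16,-.145-np.pi)
```

```text
turn 0.053 then cm [-8.51  3.08 38.66] q [ 0.64 -0.68 -0.59  0.   -1.65  0.84] t 15.5
```

Request:
jog_arm(
  rows=[
    [0.2,0,0,2,0.05],
    [0.2,-0.9,0,4,0],
    [0.2,-0.9,0,4,0],
    [0.2,-0.9,0,4,0],
    [0.2,-0.9,0,4,0],
    [0.2,-0.9,0,4,0],
    [0.2,-1,0,4,0],
    [0.2,-1,0,4,0],
    [0.2,-1,0,4,0],
    [0.2,-1,0,2.7,0],
    [0.2,0,0,2,0],
    [0.2,0,0,0,0],
  ],
)

```text
t: 17.0
ee_pos: [0.3877, -0.3762, 0.1863]
ee_rot: [-1.572, -0.003, 2.997]
wrist_force: [0.0, 0.4, -0.4]
grip_width: 0.0512
```

Run:
```python
from h import *
go(.3873,-.3747,.079,-.145-np.pi)
c=cam("scene"); crop(c,200,120,320,220,"s12.png"); c=cam("top"); crop(c,340,180,460,300,"t12.png")
```

```text
turn -0.0 then cm [ 0.06 10.73 -0.14] q [-0.4  -0.11 -0.19 -0.   -1.5   1.82] t 17.0
```

View pics/s12.png

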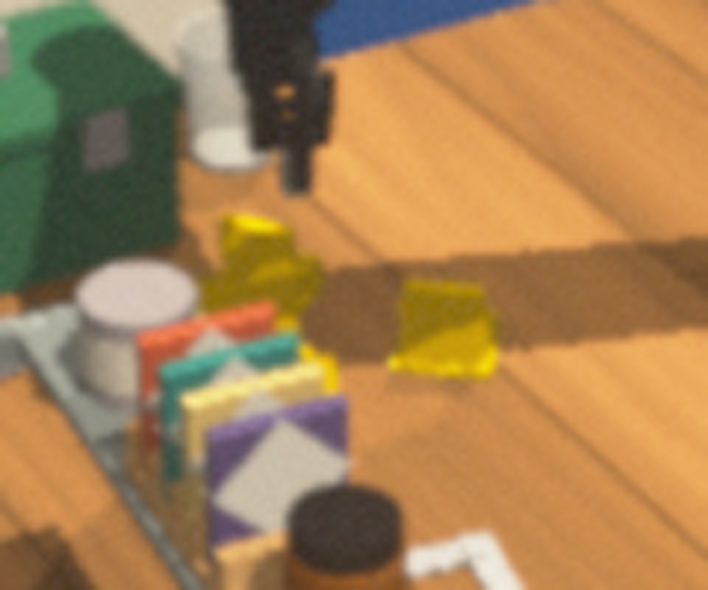

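View pics/t12.png

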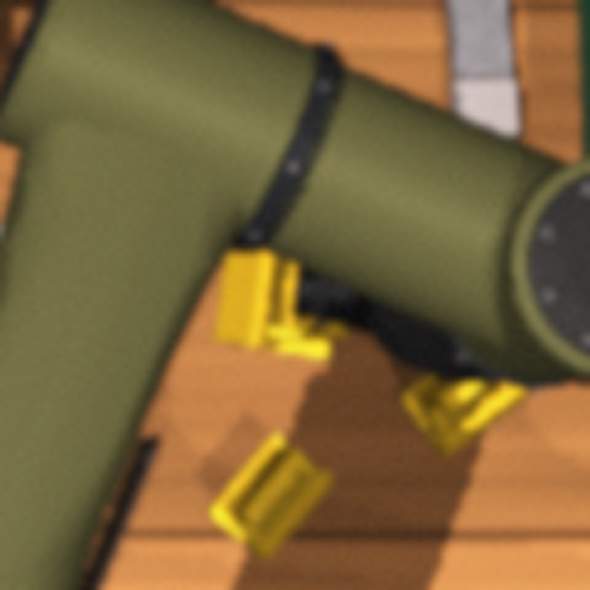

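Request:
jog_arm(
  rows=[
    [0.2,0,2,-0.1,0],
    [0.2,0,2.5,0,0],
    [0.2,0,2,0,0],
    [0.2,0,2,0,0],
    [0.2,0,1.5,0,0],
    [0.2,0,0.7,0,0],
    [0.2,0,0,0,0],
  ],
)

```text
t: 17.98
ee_pos: [0.3886, -0.3744, 0.0811]
ee_rot: [-1.571, -0.0, 2.999]
wrist_force: [0.4, -0.2, 0.0]
grip_width: 0.0514
```

Run:
```python
from h import *
go(.3873,-.3747,.079,-.145-np.pi)
c=cam("scene"); crop(c,200,120,320,220,"s13.png"); c=cam("top"); crop(c,340,180,460,300,"t13.png")
```

```text
turn 0.002 then cm [0.13 0.21 0.04] q [-0.39 -0.07 -0.35  0.   -1.3   1.82] t 17.975
```

View pics/s13.png

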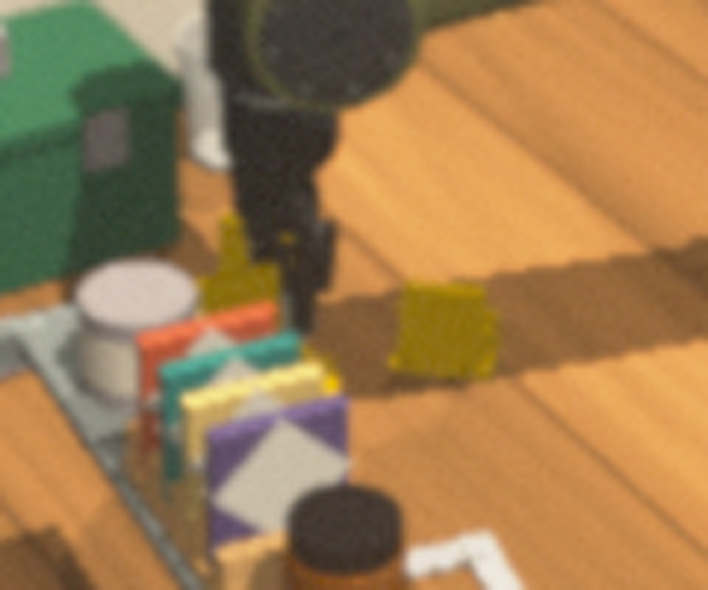

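View pics/t13.png

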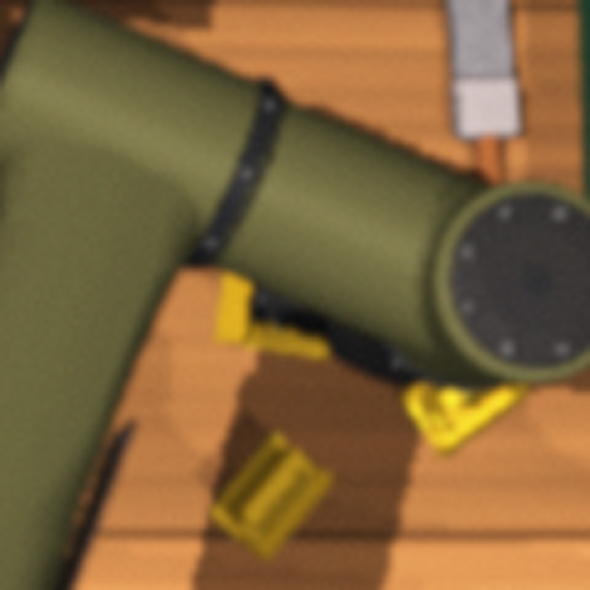

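Request:
jog_arm(
  rows=[
    [-1,0,0.1,0,0],
    [-1,0,0,0,0],
    [-1,0,0,0,0],
    [-1,0,0,0,0],
    [-1,0,0,0,0],
    [-1,0,0,0,0],
  ],
)

```text
t: 18.82
ee_pos: [0.3888, -0.3749, 0.0807]
ee_rot: [-1.57, 0.0, 2.999]
wrist_force: [-1.7, -1.6, 1.7]
grip_width: 0.0171
```

Run:
```python
from h import *
s=get_state();print(s["ee_pos"],s["ee_rot"],s["grip_width"],s["moment"])
c=cam("scene"); crop(c,200,120,320,220,"s14.png")
```

```text
[ 0.38875794 -0.37489057  0.08072539] [-1.57014650e+00  3.72108313e-04  2.99874994e+00] 0.01713368317315692 [-0.389878    0.27333111  0.00512613]
```

Request:
jog_arm(
  rows=[
    [-1,0,-0.5,0,0],
    [-1,0,-1.5,0,0],
    [-1,0,-2,0,0],
    [-1,0,-2,0,0],
    [-1,0,-1,0,0],
    [-1,0,0,0,0],
  ],
)

```text
t: 19.62
ee_pos: [0.389, -0.3746, 0.1511]
ee_rot: [-1.571, 0.001, 2.999]
wrist_force: [0.4, -0.0, -3.4]
grip_width: 0.0173
```

Run:
```python
from h import *
x,y=shelf(-.085,-.122); go(x,y,.15,TH-np.pi); print(toshelf(get_state()["ee_pos"]))
c=cam("scene"); crop(c,200,100,320,200,"s15.png")
c=cam("top"); crop(c,340,180,460,300,"t15.png")
```

```text
turn -0.05 then cm [-11.84   0.11 -28.7 ] q [-0.39 -0.11 -0.25 -0.   -1.43  1.82] t 19.625
[-0.20338042 -0.40899652]
```

View pics/s15.png

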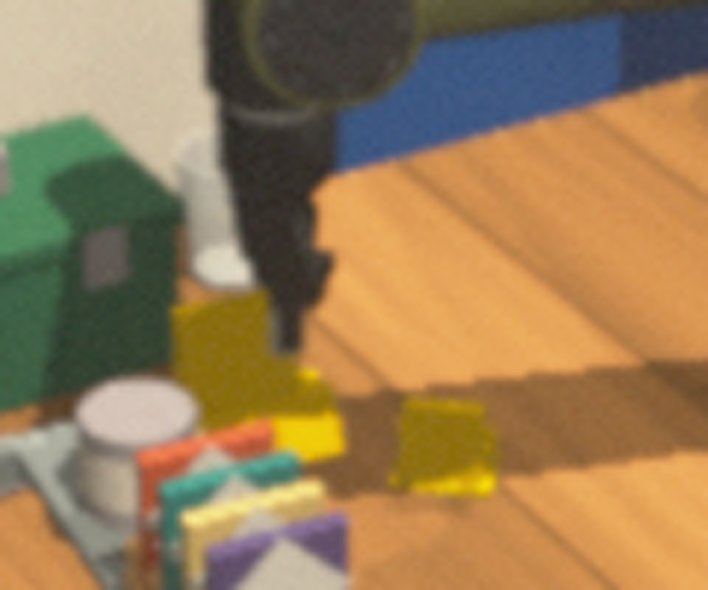

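View pics/t15.png

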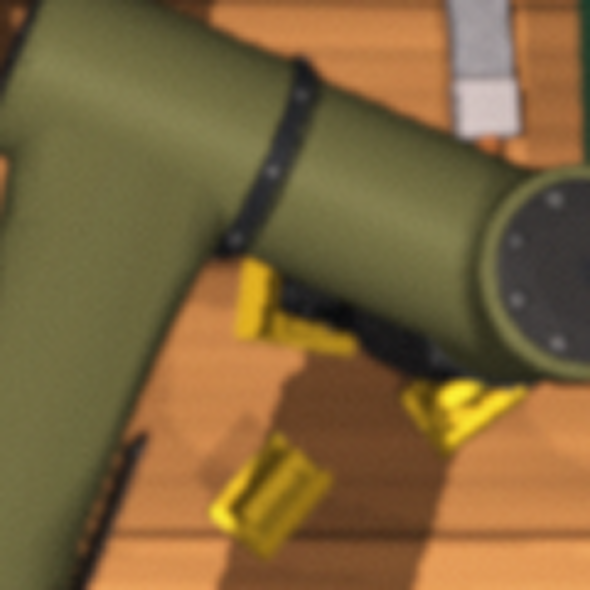

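Request:
jog_arm(
  rows=[
    [-1,0,0,-1,-0.05],
    [-1,-0.8,0,-3,0],
    [-1,-1.4,0,-3.5,0],
    [-1,-1.4,0,-3.5,0],
    [-1,-1.4,0,-3.5,0],
    [-1,-1.4,0,-3.5,0],
    [-1,-1.4,0,-3.5,0],
    [-1,-1.4,0,-3.5,0],
    [-1,-1.2,0,-2.5,0],
    [-1,-0.8,0,-1,0],
    [-1,0,0,0,0],
  ],
)

```text
t: 21.1
ee_pos: [0.5271, -0.1007, 0.1497]
ee_rot: [-1.57, -0.001, 3.051]
wrist_force: [-0.0, -0.3, -2.9]
grip_width: 0.0176
```

Run:
```python
from h import *
x,y=shelf(-.085,-.122); go(x,y,.111,TH-np.pi); print(toshelf(get_state()["ee_pos"]))
c=cam("scene"); crop(c,180,120,360,300,"s16.png")
c=cam("top"); crop(c,200,100,380,250,"t16.png")
```

```text
turn 0.002 then cm [-0.63  3.87 -0.14] q [ 0.19 -0.11 -0.26  0.   -1.43  1.29] t 21.1
[-0.09134353 -0.12341965]
```

View pics/t16.png

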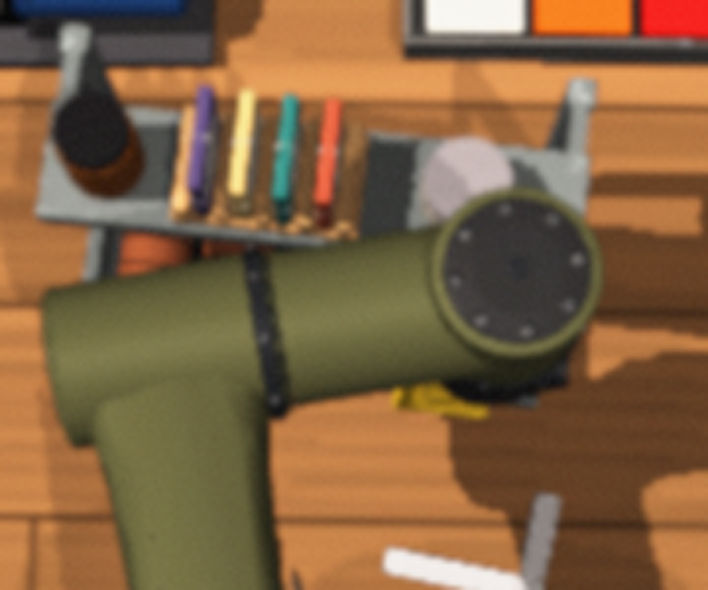

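Request:
jog_arm(
  rows=[
    [-1,-0.3,0.5,0,0],
    [-1,-0.3,1,0,0],
    [-1,0,1,0,0],
    [-1,0,0.6,0,0],
    [-1,0,0.3,0,0],
    [-1,0,0.2,0,0],
    [-1,0,0,0,0],
  ],
)

```text
t: 22.08
ee_pos: [0.5332, -0.1018, 0.1145]
ee_rot: [-1.571, 0.0, 3.049]
wrist_force: [-1.2, 0.6, -3.1]
grip_width: 0.0172
```

Request:
jog_arm(
  rows=[
    [-1,0,0.1,0,0],
    [-1,0,0.1,0,0],
    [-1,0,0.1,0,0],
    [-1,0,0,0,0],
  ],
)

```text
t: 22.58
ee_pos: [0.5331, -0.1018, 0.1112]
ee_rot: [-1.571, -0.0, 3.049]
wrist_force: [0.6, -1.0, -3.9]
grip_width: 0.0172
```

Request:
jog_arm(
  rows=[
    [-1,0,0.1,0,0],
    [-1,0,0.1,0,0],
    [-1,0,0,0,0],
  ],
)

```text
t: 22.95
ee_pos: [0.5332, -0.1021, 0.1106]
ee_rot: [-1.57, 0.001, 3.049]
wrist_force: [-4.7, -0.0, 5.8]
grip_width: 0.0171
```

Run:
```python
from h import *
print(toshelf(get_state()["ee_pos"]),get_state()["moment"])
c=cam("scene"); crop(c,180,120,360,300,"s17.png")
```

```text
[-0.0850865  -0.12423648] [0.29104758 1.717457   0.19195502]
```

View pics/s17.png

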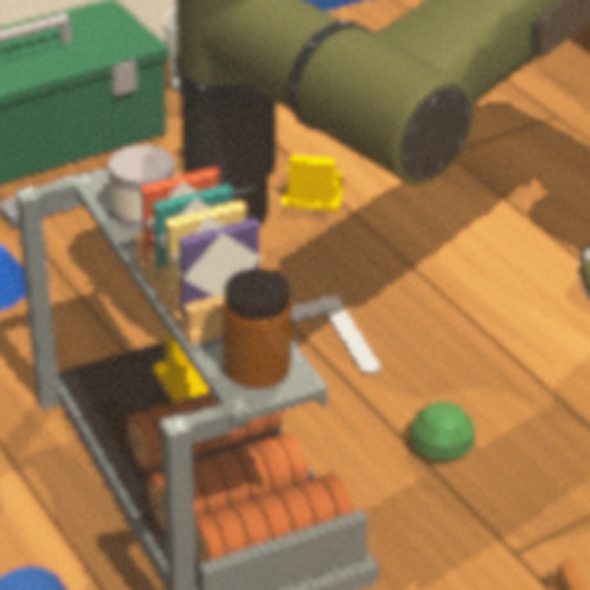

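Request:
jog_arm(
  rows=[
    [-1,0,-0.1,-0.3,0],
    [-1,0,0,-0.5,0],
    [-1,0,0,-0.4,0],
    [-1,0,0,-0.3,0],
    [-1,0,0,-0.3,0],
    [-1,0,0,-0.3,0],
    [-1,0,0,-0.3,0],
    [-1,0,0,-0.3,0],
    [-1,0,0,-0.3,0],
    [-1,0,0,-0.3,0],
    [-1,0,0,-0.3,0],
    [-1,0,0,-0.3,0],
  ],
)

```text
t: 24.5
ee_pos: [0.5369, -0.0631, 0.1108]
ee_rot: [-1.57, 0.001, 3.049]
wrist_force: [1.2, -6.1, 5.6]
grip_width: 0.017
```

Run:
```python
from h import *
print(toshelf(get_state()["ee_pos"]),get_state()["wrist_force"])
c,k=rollers([(-.05,.032),(.04,.1),(.11,.165)]); crop(c,180,120,360,300,"s18.png")
```

```text
[-0.08508169 -0.08506728] [ 1.22722732 -6.11109982  5.63841091]
top -0.05 0.032 0
top 59 y,slope [ 0.0677 -0.0696] x [-0.0114  0.0074] z98 0.0879
top 173 y,slope [ 0.1337 -0.025 ] x [-0.0334  0.0061] z98 0.0903
scene 209 y,slope [-0.006   0.0074] x [-0.0798  0.0591] z98 0.0864
scene 528 y,slope [ 0.0687 -0.0085] x [-0.0654  0.0735] z98 0.0874
scene 613 y,slope [ 0.1345 -0.0166] x [-0.077   0.0611] z98 0.0881
```

View pics/s18.png

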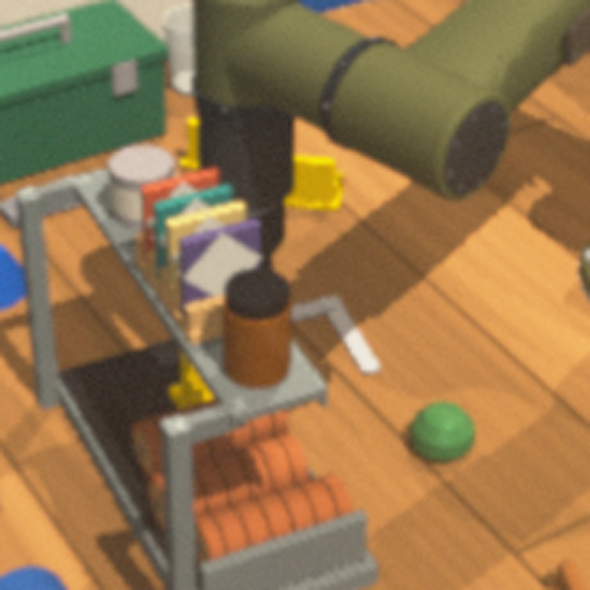

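Request:
jog_arm(
  rows=[
    [-1,0,-0.1,-0.3,0],
    [-1,0,0,-0.3,0],
    [-1,0,0,-0.3,0],
    [-1,0,0,-0.3,0],
    [-1,0,0,-0.3,0],
    [-1,0,0,-0.3,0],
    [-1,0,0,-0.3,0],
    [-1,0,0,-0.3,0],
    [-1,0,0,-0.3,0],
    [-1,0,0,-0.2,0],
  ],
)

```text
t: 25.85
ee_pos: [0.5392, -0.0338, 0.111]
ee_rot: [-1.571, -0.001, 3.049]
wrist_force: [-0.1, -1.7, -2.1]
grip_width: 0.0174
```

Run:
```python
from h import *
print(toshelf(get_state()["ee_pos"]),get_state()["wrist_force"])
c,k=rollers([(-.01,.05),(.055,.105),(.115,.165)]); crop(c,180,120,360,300,"s19.png")
```

```text
[-0.08552771 -0.05573345] [-0.08164117 -1.66806904 -2.07534962]
top -0.01 0.05 0
top 43 y,slope [ 0.0777 -0.0588] x [-0.0108  0.0072] z98 0.0894
top 141 y,slope [ 0.1341 -0.041 ] x [-0.0299  0.0063] z98 0.0919
scene 268 y,slope [0.0225 0.019 ] x [-0.0784  0.0591] z98 0.0861
scene 436 y,slope [ 0.0782 -0.005 ] x [-0.0646  0.072 ] z98 0.0886
scene 608 y,slope [ 0.1347 -0.0164] x [-0.0771  0.0613] z98 0.0884
```

View pics/s19.png

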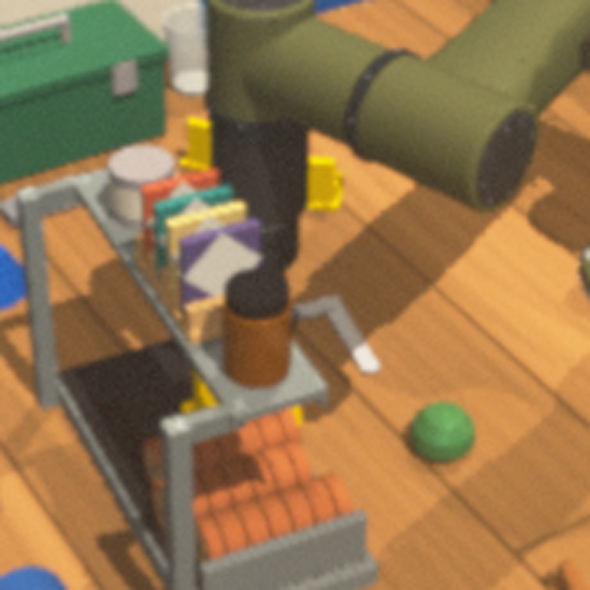

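Request:
jog_arm(
  rows=[
    [-1,0,0,-0.2,0],
    [-1,0,0,-0.2,0],
    [-1,0,0,-0.1,0],
    [-1,0,0,0,0],
  ],
)

```text
t: 26.45
ee_pos: [0.5401, -0.0285, 0.1113]
ee_rot: [-1.572, 0.001, 3.049]
wrist_force: [0.2, 0.0, -3.5]
grip_width: 0.0173
```

Run:
```python
from h import *
print(toshelf(get_state()["ee_pos"]),get_state()["wrist_force"])
c,k=rollers([(-.01,.053),(.059,.107),(.115,.168)])
```

```text
[-0.08510389 -0.05029517] [ 0.15726375  0.01340143 -3.50993834]
top -0.01 0.053 0
top 40 y,slope [0.0836 0.1192] x [-0.0091  0.0066] z98 0.0907
top 165 y,slope [ 0.1402 -0.008 ] x [-0.0313  0.006 ] z98 0.0896
scene 275 y,slope [0.0275 0.0169] x [-0.0769  0.0586] z98 0.0886
scene 389 y,slope [0.0835 0.0014] x [-0.0648  0.0742] z98 0.0889
scene 547 y,slope [ 0.1412 -0.0243] x [-0.0767  0.0622] z98 0.0883
```

Request:
jog_arm(
  rows=[
    [-1,0,0.05,-0.1,0],
    [-1,0,0.05,0,0],
    [-1,0,0,0,0],
  ],
)

```text
t: 26.92
ee_pos: [0.5401, -0.028, 0.1107]
ee_rot: [-1.571, 0.001, 3.049]
wrist_force: [-1.8, 0.4, 0.0]
grip_width: 0.0171
```

Request:
jog_arm(
  rows=[
    [-1,0,0,-0.1,0],
    [-1,0,0,0,0],
  ],
)

```text
t: 27.18
ee_pos: [0.5401, -0.0276, 0.1108]
ee_rot: [-1.57, 0.0, 3.049]
wrist_force: [-2.3, -3.1, 1.3]
grip_width: 0.0175
```

Request:
jog_arm(
  rows=[
    [-1,0,0,-0.1,0],
    [-1,0,0,-0.1,0],
    [-1,0,0,0,0],
  ],
)

```text
t: 27.55
ee_pos: [0.5403, -0.0265, 0.1109]
ee_rot: [-1.568, 0.0, 3.048]
wrist_force: [-2.4, -5.6, 1.5]
grip_width: 0.0175
```

Run:
```python
from h import *
print(toshelf(get_state()["ee_pos"]),get_state()["wrist_force"])
c,k=rollers([(-.01,.053),(.059,.107),(.115,.168)])
```

```text
[-0.08508661 -0.04826575] [-2.43914777 -5.5831785   1.45185788]
top -0.01 0.053 0
top 38 y,slope [ 0.0817 -0.2178] x [-0.0113  0.0055] z98 0.0888
top 165 y,slope [0.1417 0.0298] x [-0.029  0.005] z98 0.0903
scene 263 y,slope [ 0.0281 -0.0025] x [-0.0755  0.0593] z98 0.0878
scene 376 y,slope [ 0.0833 -0.0242] x [-0.0654  0.074 ] z98 0.0887
scene 544 y,slope [ 0.1415 -0.0132] x [-0.0764  0.0611] z98 0.0885
```

Request:
jog_arm(
  rows=[
    [-0.2,0,0,0,0],
    [-0.1,0,0,0,0],
    [0,0,0,0,0],
    [0,0,0,0,0],
  ],
)

```text
t: 28.15
ee_pos: [0.5403, -0.0249, 0.1103]
ee_rot: [-1.571, 0.0, 3.049]
wrist_force: [-0.3, 0.9, -0.7]
grip_width: 0.0428
```

Request:
jog_arm(
  rows=[
    [0,0,-1.5,0,0],
    [0,0,-2.5,0,0],
    [0,0,-2,0,0],
    [0,1,-0.5,0,0],
    [-1,3,0,0,0],
    [-1,5,0,0,0],
    [-1,3,0,0,0],
    [-1,0,0,0,0],
  ],
)

```text
t: 29.15
ee_pos: [0.4193, -0.0138, 0.1755]
ee_rot: [-1.572, 0.002, 3.05]
wrist_force: [-0.3, -0.0, 0.5]
grip_width: -0.0004
```

Run:
```python
from h import *
print(toshelf(get_state()["ee_pos"]),get_state()["ee_pos"],get_state()["wrist_force"])
c,k=rollers([(-.01,.053),(.059,.107),(.115,.168)])
crop(c,180,120,360,300,"s20.png"); crop(k,200,100,380,250,"t20.png")
W=cloud(k); sh=toshelf(W); hs=cv2.cvtColor(k["color"],cv2.COLOR_BGR2HSV)
m=(hs[...,0]>20)&(hs[...,0]<34)&(hs[...,1]>180)&(sh[...,0]<0)&(sh[...,0]>-.16)&(abs(sh[...,1]+.02)<.12)
r=m&(W[...,2]>.115)
for q in(m,r):
    p=(sh[q]*1000).astype(np.float32); print(len(p),cv2.minAreaRect(p) if len(p) else "",np.percentile(p,[1,99],axis=0) if len(p) else "")
```

```text
[-0.20671194 -0.04691942] [ 0.41932412 -0.01382015  0.17553321] [-0.25896569 -0.03385338  0.5195944 ]
top 454 y,slope [ 0.0283 -0.0285] x [-0.0803  0.0035] z98 0.0904
top 360 y,slope [ 0.0839 -0.0258] x [-0.0658  0.0046] z98 0.0905
top 464 y,slope [ 0.1409 -0.0168] x [-0.0783  0.0048] z98 0.0904
scene 258 y,slope [0.0282 0.0028] x [-0.0757  0.059 ] z98 0.0882
scene 383 y,slope [ 0.0841 -0.017 ] x [-0.0658  0.074 ] z98 0.0885
scene 536 y,slope [ 0.1417 -0.012 ] x [-0.077  0.061] z98 0.0882
570 ((-48.696876525878906, -31.884220123291016), (74.88439178466797, 97.38465118408203), 87.98497009277344) [[-93.77214005 -67.86985374]
 [ -2.8614578    2.92138559]]
152 ((-55.08001708984375, -49.75810241699219), (17.846633911132812, 78.44708251953125), 89.14743041992188) [[-93.03738258 -58.49921818]
 [-17.39197317 -41.07078808]]
```

View pics/s20.png

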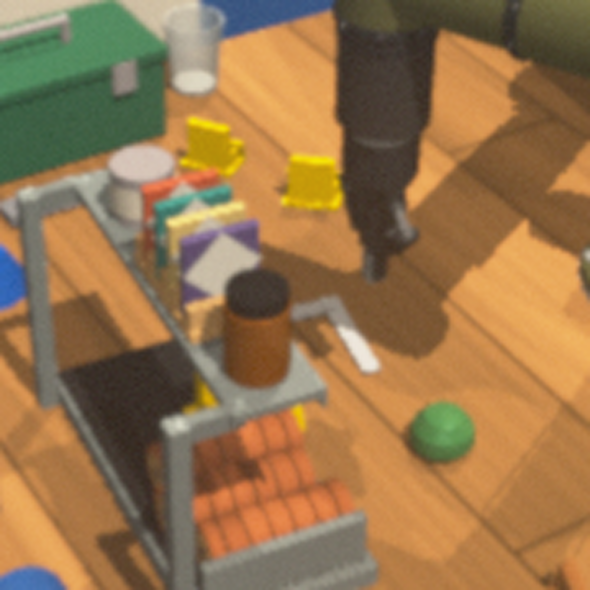

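View pics/t20.png

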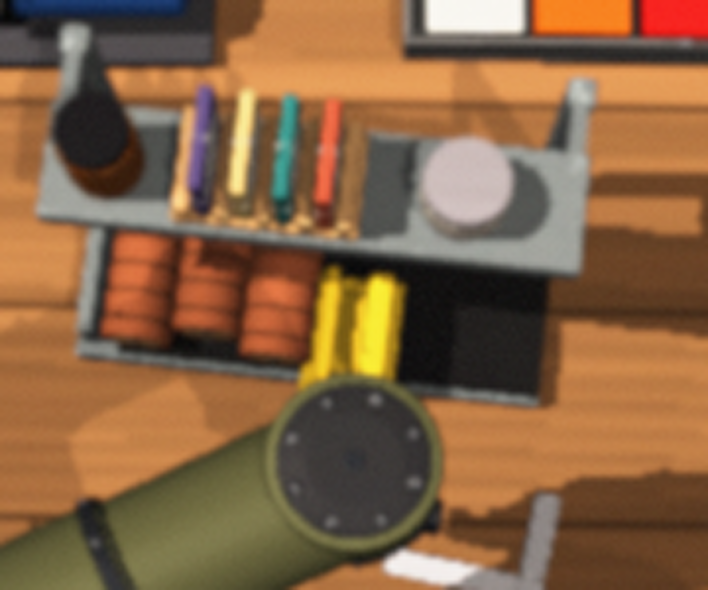

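Request:
jog_arm(
  rows=[
    [-1,-2.8,1.5,0.3,0],
    [-1,-2.8,2.5,0,0],
    [-1,0,2.5,0,0],
    [-1,0,2.5,0,0],
    [-1,0,1.3,0,0],
    [-1,0,0,0,0],
    [-1,0,0,0,0],
  ],
)

```text
t: 30.12
ee_pos: [0.4769, -0.0222, 0.0734]
ee_rot: [-1.571, 0.001, 3.049]
wrist_force: [-0.3, 0.2, 0.5]
grip_width: -0.0003
```

Run:
```python
from h import *
print(toshelf(get_state()["ee_pos"]),get_state()["ee_pos"],get_state()["wrist_force"])
```

```text
[-0.14860503 -0.04992035] [ 0.47690125 -0.02220427  0.07339228] [-0.32835528  0.2191634   0.46297981]
```

Request:
jog_arm(
  rows=[
    [-1,-1.5,0,0,0],
    [-1,-1.5,0,0,0],
    [-1,-0.7,0,0,0],
    [-1,-0.3,0,0,0],
    [-1,-0.3,0,0,0],
    [-1,-0.3,0,0,0],
    [-1,-0.3,0,0,0],
    [-1,0,0,0,0],
  ],
)

```text
t: 31.12
ee_pos: [0.5252, -0.0267, 0.0722]
ee_rot: [-1.571, 0.0, 3.049]
wrist_force: [-2.9, 0.2, 0.8]
grip_width: 0.0001
```

Run:
```python
from h import *
print(toshelf(get_state()["ee_pos"]),get_state()["ee_pos"],get_state()["wrist_force"])
c=cam("scene"); crop(c,180,120,360,300,"s21.png")
```

```text
[-0.10009853 -0.04992222] [ 0.52519796 -0.02671074  0.07221371] [-2.87786375  0.17384952  0.82653987]
```

View pics/s21.png

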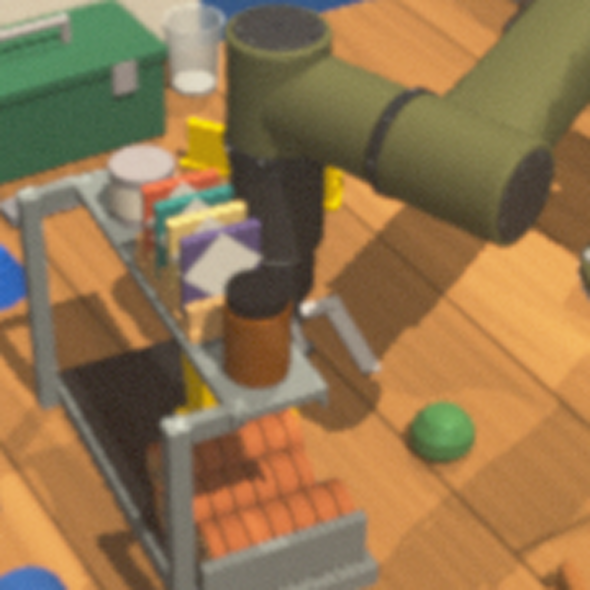

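Pushing at about 3 N, as expected. I'll continue slowly to an axis position of about −80 mm, short of the board.

Request:
jog_arm(
  rows=[
    [-1,-0.3,0,0,0],
    [-1,-0.3,0,0,0],
    [-1,-0.3,0,0,0],
    [-1,-0.3,0,0,0],
    [-1,-0.3,0,0,0],
    [-1,-0.2,0,0,0],
    [-1,-0.1,0,0,0],
    [-1,0,0,0,0],
  ],
)

```text
t: 32.17
ee_pos: [0.5431, -0.0284, 0.0723]
ee_rot: [-1.571, 0.0, 3.049]
wrist_force: [-3.6, -0.6, 1.3]
grip_width: -0.0
```

Run:
```python
from h import *
print(toshelf(get_state()["ee_pos"]),get_state()["ee_pos"],get_state()["wrist_force"])
```

```text
[-0.08212852 -0.0499707 ] [ 0.54308581 -0.02842781  0.07227685] [-3.6097408  -0.56996594  1.32417425]
```

Request:
jog_arm(
  rows=[
    [-1,-0.2,0,0,0],
    [-1,-0.2,0,0,0],
    [-1,0,0,0,0],
  ],
)

```text
t: 32.55
ee_pos: [0.5472, -0.0288, 0.0723]
ee_rot: [-1.571, 0.0, 3.049]
wrist_force: [-3.1, 0.1, 1.0]
grip_width: -0.0002
```

Request:
jog_arm(
  rows=[
    [-1,0.5,0,0,0],
    [-1,2,0,0,0],
    [-1,4,0,0,0],
    [-1,5,-1,0,0],
    [-1,5,-3,0,0],
    [-1,0,-3,0,0],
    [-1,0,0,0,0],
  ],
)

```text
t: 33.42
ee_pos: [0.3839, -0.0128, 0.1458]
ee_rot: [-1.575, 0.008, 3.05]
wrist_force: [1.1, 0.5, -1.2]
grip_width: -0.0001
```

```bash
cat > chk.py <<'E'
from h import *
import sys
print(toshelf(get_state()["ee_pos"]),get_state()["ee_pos"],get_state()["t"])
c,k=rollers([(-.01,.053),(.059,.107),(.115,.168)])
crop(c,180,120,360,300,f"s{sys.argv[1]}.png"); crop(k,200,100,380,250,f"t{sys.argv[1]}.png")
W=cloud(k); sh=toshelf(W); hs=cv2.cvtColor(k["color"],cv2.COLOR_BGR2HSV)
m=(hs[...,0]>20)&(hs[...,0]<34)&(hs[...,1]>180)&(sh[...,0]<.05)&(sh[...,0]>-.16)&(abs(sh[...,1]+.02)<.12)&(W[...,2]<.15)
r=m&(W[...,2]>.115)
for q in(m,r):
    p=(sh[q]*1000).astype(np.float32); print(len(p),cv2.minAreaRect(p) if len(p) else "",np.percentile(p,[1,99],axis=0).tolist() if len(p) else "")
P=sh[r]; 
if len(P): print("rib slope dy/dx",np.polyfit(P[:,0],P[:,1],1),"ztop",np.percentile(W[r][:,2],[10,50,90]))
E
python3 chk.py 22
```

```text
[-0.24204984 -0.04914171] [ 0.38393255 -0.01275115  0.1458053 ] 33.425
top 459 y,slope [0.029  0.0009] x [-0.0806  0.0041] z98 0.0897
top 364 y,slope [ 0.0843 -0.0237] x [-0.0654  0.0056] z98 0.0897
top 460 y,slope [ 0.1413 -0.0112] x [-0.078   0.0049] z98 0.0903
scene 277 y,slope [ 0.0277 -0.0049] x [-0.0806  0.0597] z98 0.088
scene 382 y,slope [ 0.0846 -0.0163] x [-0.0658  0.0739] z98 0.0881
scene 545 y,slope [ 0.1414 -0.0121] x [-0.0766  0.0615] z98 0.0882
642 ((-33.225608825683594, -36.48869705200195), (91.9634780883789, 72.6865463256836), 2.520432233810425) [[-78.65351890563964, -72.24476295471192], [9.919027891159065, -1.897878274917595]]
124 ((-36.218414306640625, -52.982662200927734), (61.0824089050293, 17.76176643371582), 2.027677297592163) [[-66.21794502258301, -61.7930057144165], [-6.023299317359925, -43.480018119812016]]
rib slope dy/dx [ 0.03459936 -0.05149425] ztop [0.11939419 0.12400676 0.12869244]
```

View pics/t22.png

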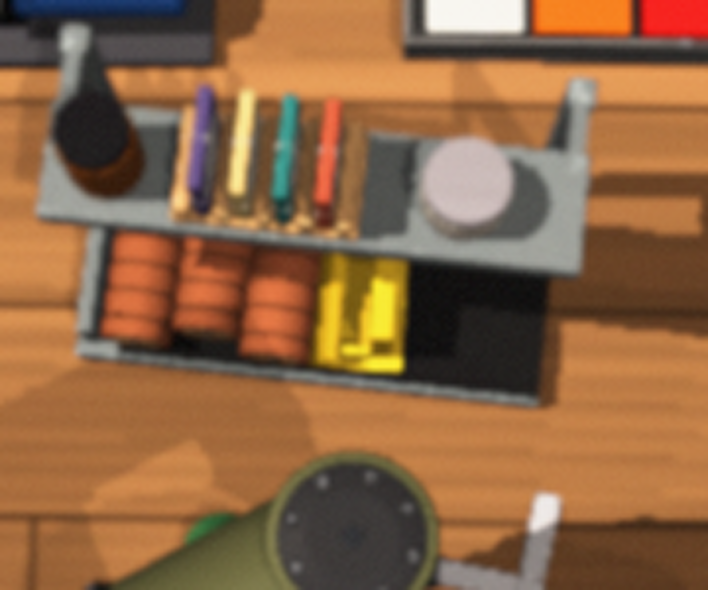

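View pics/s22.png

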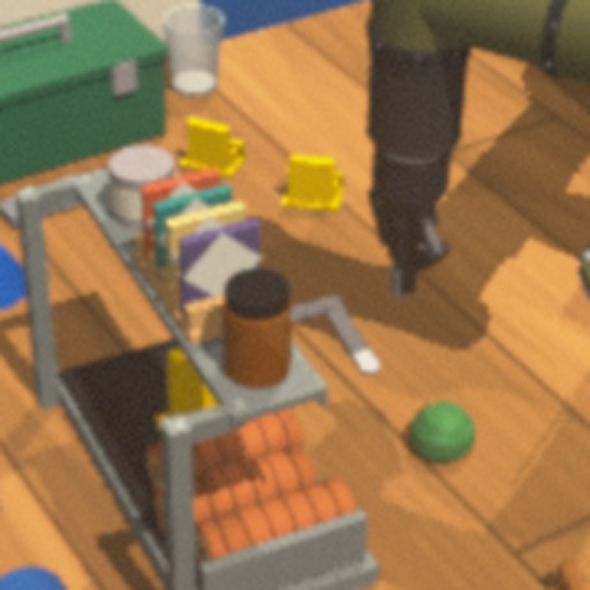

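The three rollers are snug at about 28.5, 84.5 and 141 mm. Sliding the chock inwards turned it about 2° and backed it off some 3 mm: rib slope 0.035, toe about y = 6.5 mm. To mend this I'll turn the tool 90° so an open finger reaches forward under the board, then push the back of the rib near its middle.

Request:
jog_arm(
  rows=[
    [1,0,0,0,0.18],
    [1,0,0,0,0.18],
    [1,0,0,0,0.18],
    [1,0,0,0,0.18],
    [1,0,0,0,0.18],
    [1,0,0,0,0.18],
    [1,0,0,0,0.18],
    [1,0,0,0,0.18],
    [1,0,0,0,0.13],
    [1,0,0,0,0],
  ],
)

```text
t: 34.78
ee_pos: [0.3825, -0.0136, 0.1409]
ee_rot: [-1.569, 0.001, 1.48]
wrist_force: [-0.8, 0.4, -0.5]
grip_width: 0.0855
```

Run:
```python
from h import *
x,y=shelf(-.20,-.11); go(x,y,.080,TH+np.pi/2)
```

```text
turn 0.002 then cm [-5.99  6.09 -4.34] q [ 0.5  -0.59 -0.63 -0.   -1.53 -0.59] t 34.775
```

Request:
jog_arm(
  rows=[
    [1,-2,0,-1,0],
    [1,-2,1,-1.5,0],
    [1,-2,2,-1.8,0],
    [1,0,2,0,0],
    [1,0,1.1,0,0],
    [1,0,0,0,0],
    [1,0,0,0,0],
  ],
)

```text
t: 35.65
ee_pos: [0.4204, -0.077, 0.0822]
ee_rot: [-1.572, 0.0, 1.48]
wrist_force: [0.1, 0.6, 0.1]
grip_width: 0.0855
```

Run:
```python
from h import *
x,y=shelf(-.088,-.11); go(x,y,.080,TH+np.pi/2); print(toshelf(get_state()["ee_pos"]))
```

```text
turn 0.002 then cm [ -0.03   0.22 -11.18] q [ 0.3  -0.41 -0.62  0.   -1.36 -0.39] t 35.65
[-0.19979983 -0.10973083]
```

Request:
jog_arm(
  rows=[
    [1,0,0.2,-2,0],
    [1,0,0,-2,0],
    [1,0,0,-2,0],
    [1,0,0,-2,0],
    [1,0,0,-1.7,0],
    [1,0,0,-1,0],
    [1,0,0,-0.5,0],
    [1,0,0,0,0],
    [1,1,0,0,0],
    [1,1,0,0,0],
    [1,0.5,0,0,0],
    [1,0,0,0,0],
  ],
)

```text
t: 37.15
ee_pos: [0.5338, -0.062, 0.0794]
ee_rot: [-1.571, 0.0, 1.48]
wrist_force: [-0.4, -0.0, -1.1]
grip_width: 0.0854
```

Run:
```python
from h import *
print(toshelf(get_state()["ee_pos"]),get_state()["wrist_force"])
c=cam("scene"); crop(c,180,120,360,300,"s23.png"); c=cam("top"); crop(c,200,100,380,250,"t23.png")
```

```text
[-0.08824554 -0.08429298] [-0.36658035 -0.02351947 -1.07488149]
```

View pics/s23.png

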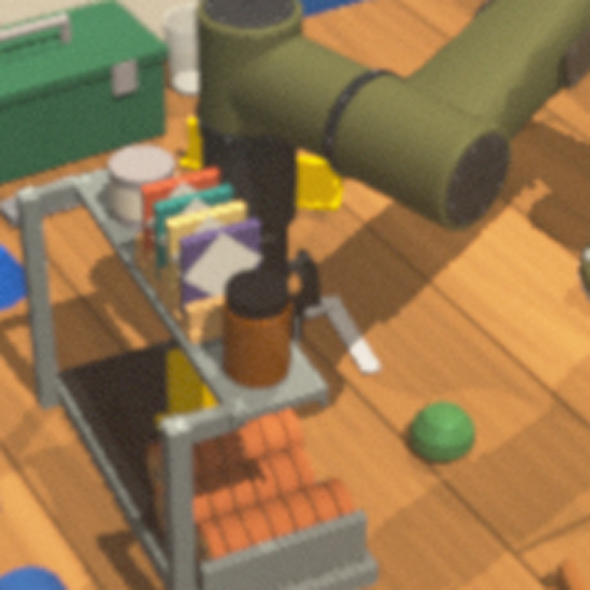

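Request:
jog_arm(
  rows=[
    [1,0.4,0,0,0],
    [1,0.3,0,0,0],
    [1,0.3,0,0,0],
    [1,0.2,0,0,0],
    [1,0,0,0,0],
  ],
)

```text
t: 37.88
ee_pos: [0.5349, -0.0506, 0.0793]
ee_rot: [-1.571, 0.0, 1.479]
wrist_force: [-0.4, -2.1, 0.6]
grip_width: 0.0856
```

Request:
jog_arm(
  rows=[
    [1,0.1,0,0,0],
    [1,0.1,0,0,0],
    [1,0,0,0,0],
  ],
)

```text
t: 38.25
ee_pos: [0.5351, -0.0486, 0.0793]
ee_rot: [-1.571, 0.0, 1.479]
wrist_force: [-0.4, -1.0, 0.3]
grip_width: 0.0853
```

Run:
```python
from h import *
print(toshelf(get_state()["ee_pos"]),get_state()["wrist_force"])
```

```text
[-0.08823083 -0.07083501] [-0.41320271 -1.01163748  0.31263069]
```

Request:
jog_arm(
  rows=[
    [1,0.1,0,0,0],
    [1,0.1,0,0,0],
    [1,0,0,0,0],
  ],
)

```text
t: 38.62
ee_pos: [0.5352, -0.0466, 0.0793]
ee_rot: [-1.571, 0.0, 1.479]
wrist_force: [-0.9, -2.0, 1.0]
grip_width: 0.0853
```

Request:
jog_arm(
  rows=[
    [1,0.1,0,0,0],
    [1,0,0,0,0],
  ],
)

```text
t: 38.88
ee_pos: [0.5354, -0.0457, 0.0794]
ee_rot: [-1.571, 0.0, 1.479]
wrist_force: [-0.8, -2.5, 1.4]
grip_width: 0.0852
```

Run:
```python
from h import *
print(toshelf(get_state()["ee_pos"]),get_state()["wrist_force"])
```

```text
[-0.08814504 -0.06787645] [-0.75365014 -2.45430378  1.43823815]
```

Request:
jog_arm(
  rows=[
    [1,0.1,0,0,0],
    [1,0,0,0,0],
  ],
)

```text
t: 39.12
ee_pos: [0.5355, -0.0446, 0.0794]
ee_rot: [-1.571, -0.0, 1.479]
wrist_force: [-1.3, -2.2, 1.5]
grip_width: 0.0856
```

Request:
jog_arm(
  rows=[
    [1,-0.5,0,0,0],
    [1,-1.5,0,0,0],
    [1,-1.5,0,0,0],
    [1,0,0,2,0],
    [1,0,0,4,0],
    [1,0,0,5,0],
    [1,0,-2,5,0],
    [1,0,-3,3,0],
    [1,0,-3,0,0],
    [1,0,0,0,0],
  ],
)

```text
t: 40.38
ee_pos: [0.3438, -0.0623, 0.1622]
ee_rot: [-1.577, -0.002, 1.479]
wrist_force: [-0.4, 0.1, -1.4]
grip_width: 0.0856
```

```bash
python3 chk.py 24
```

```text
[-0.27738431 -0.10222799] [ 0.34382087 -0.06232665  0.16217427] 40.375
top 450 y,slope [ 0.0289 -0.0141] x [-0.0804  0.004 ] z98 0.0906
top 367 y,slope [ 0.0853 -0.0234] x [-0.0658  0.0054] z98 0.0893
top 469 y,slope [ 0.1416 -0.0103] x [-0.0783  0.0057] z98 0.0898
scene 272 y,slope [ 0.0273 -0.0166] x [-0.0798  0.0593] z98 0.0878
scene 366 y,slope [ 0.0846 -0.0081] x [-0.0658  0.0739] z98 0.0887
scene 544 y,slope [ 0.1418 -0.0109] x [-0.0771  0.0612] z98 0.0884
653 ((-34.53096008300781, -35.37215805053711), (71.52552795410156, 91.38087463378906), 89.30094909667969) [[-79.54466796875, -70.40523284912109], [8.395504302978518, -0.470424950122832]]
130 ((-37.767452239990234, -51.31167984008789), (17.549192428588867, 65.27462005615234), 89.05055236816406) [[-69.55778854370118, -59.92764472961426], [-5.922110357284546, -42.57031406402588]]
rib slope dy/dx [-0.01098694 -0.05172088] ztop [0.12049902 0.1240333  0.128431  ]
```

View pics/t24.png

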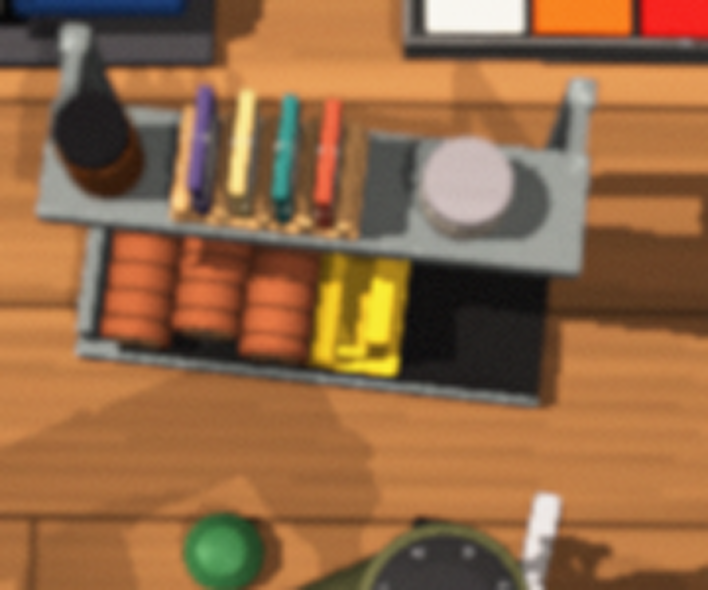

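View pics/s24.png

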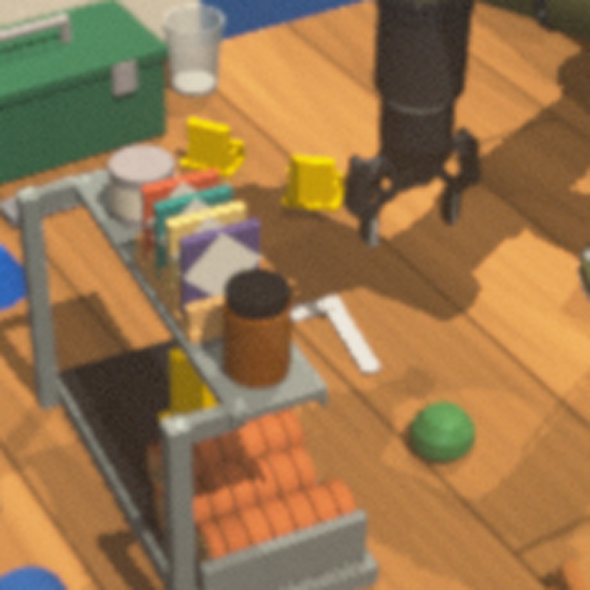

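The chock is square again (slope −0.011) and its toe is at y ≈ 8–9 mm, but the push force never rose above sliding friction. I'll give one more push until the force climbs, so that no play is left.

Run:
```python
from h import *
x,y=shelf(-.2,-.11); go(x,y,.080,TH+np.pi/2)
```

```text
turn 0.0 then cm [-0.77  7.91 -7.83] q [ 0.42 -0.72 -0.67 -0.   -1.62 -0.51] t 40.475
```

Request:
jog_arm(
  rows=[
    [1,-0.8,2,-2,0],
    [1,0,3,-3,0],
    [1,0,2.5,-2.8,0],
    [1,0,0.4,-1,0],
    [1,0,0,-2,0],
    [1,0,0,-2,0],
    [1,0,0,-2,0],
    [1,0,0,-2,0],
    [1,0,0,-1.5,0],
    [1,0,0,-0.7,0],
    [1,0,0,0,0],
    [1,0,0,0,0],
  ],
)

```text
t: 41.98
ee_pos: [0.5311, -0.0875, 0.0805]
ee_rot: [-1.571, 0.0, 1.479]
wrist_force: [-0.5, 0.1, 0.5]
grip_width: 0.0851
```

Request:
jog_arm(
  rows=[
    [1,1,0,0,0],
    [1,1,0,0,0],
    [1,1,0,0,0],
    [1,0.5,0,0,0],
    [1,0,0,0,0],
  ],
)

```text
t: 42.6
ee_pos: [0.535, -0.0524, 0.0807]
ee_rot: [-1.571, 0.0, 1.48]
wrist_force: [0.3, -0.7, 0.8]
grip_width: 0.0856
```

Run:
```python
from h import *
print(toshelf(get_state()["ee_pos"]),get_state()["wrist_force"])
```

```text
[-0.08799279 -0.07454935] [ 0.26814075 -0.67118729  0.79509489]
```

Request:
jog_arm(
  rows=[
    [1,0.3,0,0,0],
    [1,0.2,0,0,0],
    [1,0.2,0,0,0],
    [1,0.1,0,0,0],
    [1,0,0,0,0],
  ],
)

```text
t: 43.22
ee_pos: [0.536, -0.0466, 0.0831]
ee_rot: [-1.573, 0.003, 1.478]
wrist_force: [-5.6, -7.1, 12.4]
grip_width: 0.0853
```

Request:
jog_arm(
  rows=[
    [1,0.1,0,0,0],
    [1,0.1,0,0,0],
    [1,0,0,0,0],
  ],
)

```text
t: 43.6
ee_pos: [0.5363, -0.0451, 0.0839]
ee_rot: [-1.574, 0.003, 1.477]
wrist_force: [-7.3, -9.1, 15.2]
grip_width: 0.0851
```

Upward and backward force appeared, so the hand is riding on something, perhaps the finger knuckle on the rib's top edge. I'll back off and look.

Request:
jog_arm(
  rows=[
    [1,-0.4,0,0,0],
    [1,-0.6,0,0,0],
    [1,-1.5,0,0,0],
    [1,-1.5,0,0,0],
    [1,0,0,2,0],
    [1,0,0,4,0],
    [1,0,0,5,0],
    [1,0,-2,5,0],
    [1,0,-3,3,0],
    [1,0,-3,0,0],
    [1,0,0,0,0],
  ],
)

```text
t: 44.98
ee_pos: [0.3435, -0.0652, 0.163]
ee_rot: [-1.576, -0.002, 1.479]
wrist_force: [0.1, 0.3, -0.9]
grip_width: 0.0853
```

```bash
python3 chk.py 25
```

```text
[-0.27745087 -0.10516262] [ 0.34348207 -0.06524242  0.16295098] 44.975
top 451 y,slope [0.0294 0.003 ] x [-0.08    0.0043] z98 0.0892
top 366 y,slope [ 0.0843 -0.0517] x [-0.0657  0.0049] z98 0.0896
top 467 y,slope [ 0.1417 -0.0087] x [-0.0781  0.0055] z98 0.0906
scene 264 y,slope [0.0284 0.0033] x [-0.0804  0.0591] z98 0.0883
scene 367 y,slope [0.0847 0.0051] x [-0.0656  0.0734] z98 0.0881
scene 532 y,slope [ 0.142 -0.018] x [-0.0766  0.0611] z98 0.089
650 ((-35.48360061645508, -35.11273193359375), (71.2273178100586, 94.64363861083984), 87.91512298583984) [[-80.89386116027832, -70.21746925354005], [7.564927158355711, -0.7290917325019846]]
134 ((-38.12502670288086, -51.25923156738281), (17.84906768798828, 66.9061279296875), 87.34263610839844) [[-71.01295349121094, -60.899506912231445], [-5.498997344970719, -42.340132293701174]]
rib slope dy/dx [-0.04151158 -0.05306185] ztop [0.12032691 0.12391621 0.12923237]
```

View pics/t25.png

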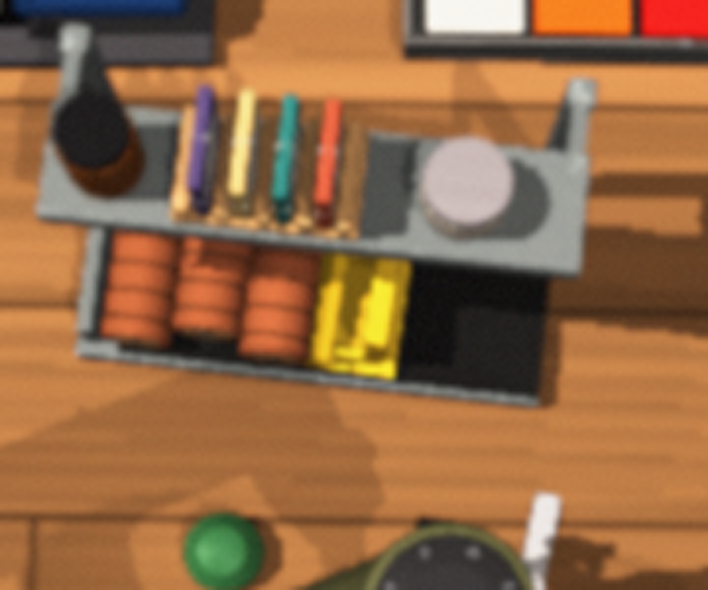

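View pics/s25.png

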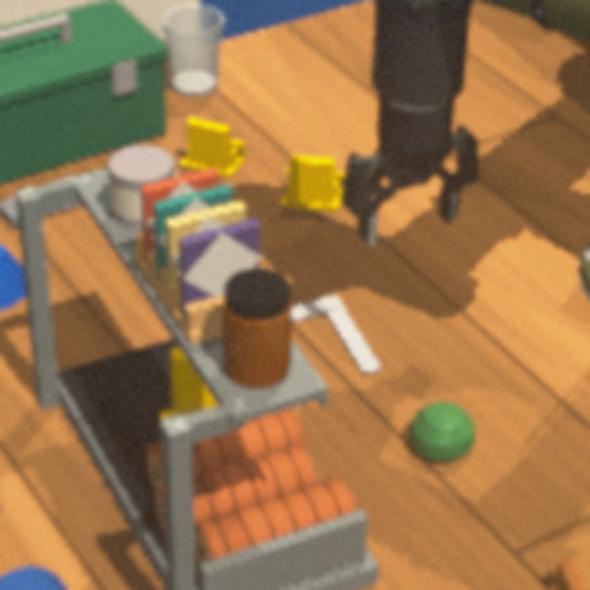

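Everything is at rest and within tolerance: rollers on the deck at y ≈ 28.5, 84.5 and 142 mm, and the chock flat with toe y ≈ 7–9 mm, x ≈ −31 mm and about 2.4° off square. Another nudge could do more harm than good. The hand is clear, so I'll hand in.

Run:
```python
from h import *
c=cam("top"); d=np.load("d0.npz")
a=cv2.absdiff(c["color"],d["tc"]).max(2)
for n,(u,v) in dict(knight=(172,152),hill=(404,155),square=(320,243),brush=(438,205),tin=(135,185)).items(): print(n,np.median(a[v-8:v+8,u-8:u+8]))
print(finish_job())
```

```text
knight 2.0
hill 3.0
square 129.5
brush 4.0
tin 3.0
the job is handed in; nothing more can be done
None
```

I laid the spare roller on the deck beside the other two and left the largest yellow chock against it. My last measurements are all inside the stated limits, but the chock is not perfectly square or centred.

The jog axes keep the tool vertical, so I set the roller and the chock down at the deck's front edge and pushed them in under the board.

**Last checks before handing in:**

| Item | Measured (shelf frame) | Limit |
|---|---|---|
| Roller 3, 2, 1 (y) | about 28.5, 84.5, 142 mm | 10–42, 68–96, 125–150 mm |
| Rollers | flat on the deck, no lift seen | – |
| Chock toe (y) | about 7–9 mm | 2.4–18.4 mm |
| Chock centre (x) | about −31 mm | ±40 mm |
| Chock squareness | about 2.4° off | within 7° |

The hand was clear of everything and the job was handed in at about 45 s.

**What did not go cleanly:**
- **Chock turned:** sliding it inwards turned it about 2° and backed it off roughly 3 mm. My first push on the rib's back squared it.
- **Last push:** the second push made the hand ride on something, with up to 15 N upwards. I stopped there, and it left the chock turned the other way. I did not see which part touched.
- **Row play:** the roller spacing still allows 1–2 mm, which is about my measuring error, so I cannot confirm the row is completely without play.
- **Bystanders:** knight, hill, tin and brush look unchanged. My image comparison flagged the square, because the arm covered it in the top view. It looked in place in the scene view and I never touched it. I did not compare the paperweight, and the arm never went near where I took it to be.

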